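# Hang the finished craft panel on the display stand

## Robot

A 7-joint arm with a two-finger parallel gripper is mounted at the origin on the work surface. World frame = base frame: x ahead of the robot, y to its left, z up, the work surface at z = 0. Lengths are in m, angles in rad, forces in N, time in s.
With the tool pointing down it reaches from about 0.425 to 0.875 m from the base axis. Payload 8.4 kg.
Tool frame: the origin (TCP) lies on the centre line of the jaws, within the pads' length; the fingertips stand 25 mm ahead of it and the grasp point (between the pads) lies 6 mm ahead of it (ctrl.tip_reach is the distance from the TCP to the fingertips, in m); z points along the fingers, y is the direction in which the jaws open and shut (so a half turn about z gives the same grasp; the last joint's range is limited). The gripper opens to 85 mm and grips with 20 to 120 N. Pads are 22 mm wide; open, the fingers measure 114 mm over their backs; the gripper's body (76 mm by 85 mm) begins 54 mm behind the grasp point. The pads swing forward as they close: fully open they stand 13 mm farther back than shut.
Start: joints at [1.061, 0.333, 0.04, 1.465, -0.013, 1.343, -0.059], TCP at [0.26, -0.596, 0.256] pointing down, gripper open.
Joint ranges: [-2.58, 2.58], [-0.38, 2.09], [-1.3, 1.39], [0.25, 2.4], [-1.5, 4.64], [0.08, 2.09], [-2.65, 2.65]. Speed limits (rad/s): [2.22, 2.22, 2.79, 2.79, 3.14, 3.14, 3.14].

## Interface

Orientations are given as a rotation vector (axis times angle).
In Python, from cell import ctrl, eyes gives the robot as it stands.
- The arm moves only by the tool drive_tool, never from a script. Its argument "series" is a list that holds one entry, the list of rows, each a list of 6 numbers: the shift along the tool's x, y, z in m, then the turn, a rotation vector about the tool's x, y, z in rad. In form: [[[tx, ty, tz, ax, ay, az], ...]]. A call has 1 to 5 rows; each row is the pose to reach, as a shift and turn from the pose commanded when the call began, along the tool's axes at that moment; what a row does not reach only later rows make up. A row lasts 1/12 s, in which the tool goes at most 41.7 mm and 7.16 degrees, less where a joint would pass 70% of its speed; a pose out of reach is approached as far as the arm can. A call with a gripper value outside its range is refused whole. "claw" is the opening, from -1 (shut) to 1 (fully open), so that 0 is half open, set as the call begins (left out, the last holds). The fingers move at their own pace and stop on an object; "force" is the grip in N (left out, the last holds). Time passes only in rows, so rows that repeat a pose let the fingers close. It gives the time, the measured TCP pose, the force and the opening at its end, in the units of the state.
- ctrl.read_state(): the state, without advancing time (a new reading comes with each control period).
- eyes.capture(name): name is "scene" or "top" or "wrist"; returns a dict with "pixels" (420x560x3 uint8, red, green, blue), "fx", "fy", "cx", "cy" (pixels), "camera_from_world" (4x4, takes a point from world to camera coordinates). Camera axes: x right, y down, z forward; pixel columns grow to the right and rows downward; lengths in m; the calibration is good to about 2 mm. A picture is of the moment at which its call begins. There is no depth.
- ctrl.finish_job(): hands the job in, once; it reports no verdict.
The state is a dict: "clock": time; "joint_positions": joint angles; "joint_velocities": joint speeds; "effort": joint torques, N m; "tool_pos": TCP position; "eef_rot": TCP orientation; "force": force on the tool from outside, world axes, zero at the start; "wrist_torque": the same for the moment, N m; "grip_width": opening from 0.0 (shut) to 1.0 (fully open).
Only numpy, scipy, OpenCV 4.12 (cv2) and the standard library are available. Lean on these libraries where they do the work, as an engineer would, in place of code of your own. Each camera call takes 0.05 s, during which the arm holds its last target.

## Task

The finished craft panel lies on its back on the table. Using its wooden block as a handle if you like, lean it in the sloping rest, about centred, bottom edge on the ledge and back flat on the slope, and let go of it there so that it can be taken afresh by its top edge. Then hang it by its two holes on both pegs of the display stand, decorated face outwards, pushed fully home against the posts, let go, and leave the other things on the table where they are.

Things in the scene. Friction and masses are not known exactly. Their poses are not given: they have to be found in the camera images.
- panel_mid (a point): Craft panel: plywood plate 120 (x) x 140 (y) x 8 mm (z), 0.1 to 0.25 kg, flat decorations (up to 3 mm) low on its face. Point: the plate's centre, mid-thickness. +x runs in the plate to its top edge (the one near the holes), +z out of the decorated face. Starts flat on the table, face up, top roughly away from the robot. Back face z = -4 mm, bottom edge x = -60 mm.
- block_mid (a point): Centre of the wooden block glued firmly on the panel's face, the handle to take the lying panel by: 40 mm along x, 36 mm along y, standing 40 mm proud of the face (axes as panel_mid; at x -5, y 0, z +24 mm from it). Gripped across its 36 mm, the tool may lean about y.
- panel_top (a point): Middle of the panel's top edge, mid-thickness (x +60 mm from panel_mid, same axes). Between the holes the top 35 mm of the 8 mm plate are bare on both faces, over 70 mm of width, and can be pinched across the thickness.
- hole_left (a point): Centre of the left one of two round 12 mm holes right through the panel, 22 mm below the top edge, at the back face (axes as panel_mid; at x +38, y +45, z -4 mm from it).
- hole_right (a point): Centre of the other 12 mm hole at the back face (x +38, y -45, z -4 mm from panel_mid).
- rest: Fixed sloping rest of pale wood on a green base 130 (x) x 110 (y) x 10 mm. Origin on the table under it (base from x = -65 to +65 mm); x from its low front (robot side) to its back, z up. Its back board, 100 mm wide and 75 mm long, rises at 60 degrees to the table from the corner line (x -30, z 30 mm) to x +8, z 95 mm. A ledge 100 mm wide, square to the slope, stands 16 mm out at its foot.
- rest_corner (a point): Middle of the rest's corner line, where slope and ledge meet (axes as the rest, not sloped). A well leaned panel has its back on the slope and bottom edge on the ledge, face up and towards the robot: its centre is then 60 mm up the slope and 4 mm out from it (x +26.5, z +54 mm from here), and its top 45 mm overhang the back board, free behind.
- stand: Fixed display stand: dark base 120 (x -48 to +72) x 130 x 12 mm, two white posts 18 x 18 mm at y +/-45 mm, 162 mm high, front faces in the plane x = 0, open between them (72 mm) but for a crossbar 43 to 57 mm up. A steel peg juts level from each post towards -x (robot side). Origin on the table under the middle between the peg roots; x from pegs into posts, z up.
- peg_left (a point): Root of the left peg, on its axis in the posts' front plane (stand x 0, y +45, z 150 mm; axes as the stand). Peg: 8 mm in diameter, 33 mm long along -x, the last 8 mm tapering to 3 mm. hole_left belongs here, with the decorated face towards -x.
- peg_right (a point): Root of the peg at y = -45 mm (stand x = 0, z = 150 mm); hole_right belongs here.
- panel: The same craft panel; its origin lies on the back face under the centre (4 mm behind panel_mid), same axes.
- tin_mid (a point): bystander, leave it alone: closed paint tin, 68 mm in diameter, 90 mm high. Origin at its centre, z up.
- cup_mid (a point): bystander, leave it alone: open metal cup, 72 mm across, 85 mm high. Origin at its centre, z up.
- lid_mid (a point): bystander, leave it alone: red plastic lid lying flat, 56 mm across, 12 mm high. Origin at its centre, z up.
- tile_mid (a point): bystander, leave it alone: cork tile lying flat, 60 x 60 x 12 mm. Origin at its centre, z up.
- gun_mid (a point): bystander, leave it alone: red glue gun without cord lying on its side, barrel 130 mm along x, grip 85 mm towards -y, 26 mm high. Origin at its centre, z up.
- blocks_mid (a point): bystander, leave it alone: wood offcut 70 x 35 x 35 mm with a cork cube on it, 65 mm high in all. Origin at its centre, z up.
Not all that is in view belongs to the job. Of the things like the rest, leave any that is blue or turquoise; of the rest the larger one is meant.

How it is judged:
On the way, in this order (a step that is already met when the one before it is completed fails the run):
1. the panel leans by itself in the sloping rest, bottom edge on the ledge, back on the slope, not held (angle between panel_mid's own z axis and vertical between 0.93 and 1.17 rad and angle between panel_mid's own x axis and vertical between 0.4 and 0.64 rad and angle between the y axis of panel_mid and the y axis of rest, either way round below 0.2 rad and x of panel_mid in the frame of rest_corner between 0.0165 and 0.0365 m and y of panel_mid in the frame of rest_corner between -0.03 and 0.03 m and z of panel_mid in the frame of rest_corner between 0.044 and 0.064 m and contact force between each of the arm, the fingers and panel below 0.05 N and linear speed of panel below 0.02 m/s), for 0.3 s.
2. both holes are on the pegs and the panel is home against the posts (distance between hole_left and peg_left below 0.007 m and distance between hole_right and peg_right below 0.007 m and angle between panel_mid's own x axis and vertical below 0.09 rad), for 0.1 s.
At the end, for the whole second after the job is handed in: The panel hangs upright (within 5 degrees) and at rest on both pegs, decorated face away from the posts, each hole's centre on the back face within 7 mm of its peg's root (a hanging hole sits about 2 mm low, so the gap to the posts may be some 6 mm), and nothing holds it (all of step 2 and linear speed of panel below 0.01 m/s and angular speed of panel below 0.1 rad/s and contact force between each of the fingers, the arm and panel below 0.05 N); the robot touches nothing.
It fails at once if a bystander (tin, cup, lid, tile, glue gun or offcuts) is knocked more than 25 mm out of place (distance of any of tin_mid, cup_mid, lid_mid, tile_mid, gun_mid, blocks_mid from where it was at the start of the episode above 0.025 m).
It also fails if it takes over 72 s, if anything falls off the work surface, if the arm or the gripper's body presses on something with over 40 N, if the wrist force passes 120 N, or if a joint passes its speed limit or range.

## Working session

There is one attempt and no reset: what is moved stays moved. The work goes in short steps, Python scripts to look and compute and a tool call to move; the robot and the scene stay as the last step left them, time stands still between calls to the robot, and variables do not carry over. Pictures are saved under pics/ and viewed, and the job is handed in when it is done.

Besides the shell and the picture viewer there is one more tool, called after "Emit:" in YAML: its name, and indented under it one key for each argument. drive_tool: Moves the arm, as the interface text tells. Its arguments: {"type":"object","properties":{"series":{"type":"array","items":{"type":"array","items":{"type":"array","items":{"type":"number"}}}},"claw":{"type":"number"},"force":{"type":"number"}},"required":["series"]}

```bash
ls; mkdir -p pics; python3 - <<'E'
from cell import ctrl, eyes
import cv2,numpy as np
print(ctrl.read_state())
print(ctrl.tip_reach)
for n in ("scene","top","wrist"):
    c=eyes.capture(n); cv2.imwrite(f"pics/{n}0.png",c["pixels"][:,:,::-1])
    print(n,c["fx"],c["fy"],c["cx"],c["cy"],np.round(c["camera_from_world"],3).tolist())
E
```

```text
pics
{'clock': 0.0, 'joint_positions': array([ 1.06080609,  0.33389764,  0.03985581,  1.46629139, -0.01338262,
        1.34333185, -0.05851846]), 'joint_velocities': array([-9.19952382e-04, -1.74102723e-03, -1.50969341e-03,  1.11493870e-03,
        9.98098580e-05, -1.06104796e-03, -1.29510325e-03]), 'effort': array([-4.80685503e-04, -6.58554912e+01,  1.36529971e+00, -4.05578363e+01,
        1.68079021e-02,  1.24958844e-02,  3.44955561e-05]), 'tool_pos': array([ 0.2593728 , -0.59553281,  0.25541974]), 'eef_rot': array([-3.07399808e+00, -6.40391336e-01,  7.20125794e-04]), 'force': array([ 0.83709538, -0.15285969,  0.2731577 ]), 'wrist_torque': array([-0.01462155,  0.02798298,  0.01851348]), 'grip_width': 0.9974450444255388}
0.025
scene 396.3426859229295 396.3426859229295 288.2135569372458 211.73747386373475 [[0.147, 0.989, -0.012, -0.099], [0.635, -0.104, -0.766, -0.218], [-0.758, 0.105, -0.643, 1.449], [0.0, 0.0, 0.0, 1.0]]
top 430.2045421820035 430.2045421820035 289.9670208883607 211.03719264149123 [[0.002, -1.0, -0.007, 0.064], [-0.992, -0.001, -0.13, 0.487], [0.13, 0.007, -0.992, 1.082], [0.0, 0.0, 0.0, 1.0]]
wrist 348.4607017741315 348.4607017741315 284.2325283078112 208.1663995486472 [[0.399, -0.917, -0.003, -0.648], [-0.874, -0.382, 0.299, -0.04], [-0.276, -0.117, -0.954, 0.381], [0.0, 0.0, 0.0, 1.0]]
```

View pics/scene0.png

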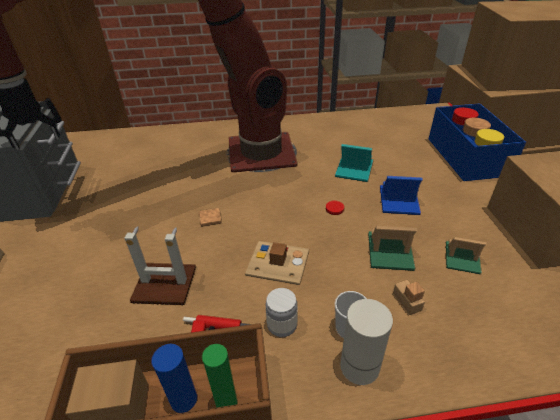

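View pics/top0.png

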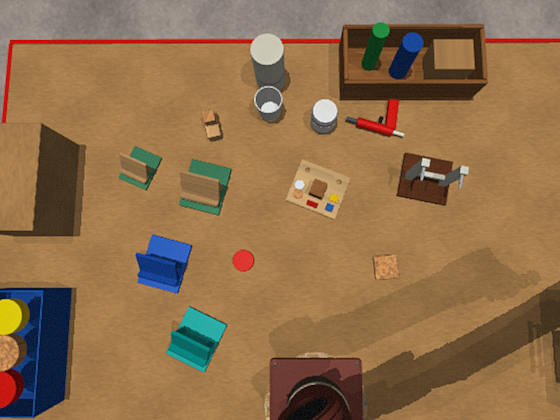

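View pics/wrist0.png

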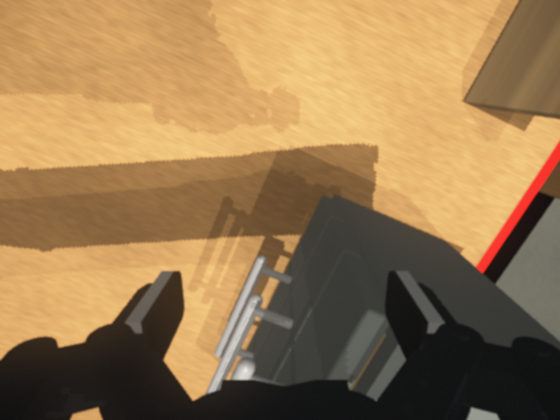

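The top view shows these rest candidates: large green (205,187), small green (140,168), blue (163,263), turquoise (197,338). The large green one is the rest I want. The panel is at (318,188) and the stand at (427,178). I'll check each in close crops.

```bash
cat > h.py <<'E'
import cv2,numpy as np
from cell import ctrl,eyes
from scipy.spatial.transform import Rotation as R
def crop(src,out,x0,y0,w,h,s):
    im=cv2.imread(src)[y0:y0+h,x0:x0+w]
    im=cv2.resize(im,None,fx=s,fy=s,interpolation=cv2.INTER_CUBIC)
    for i in range(0,w,10): cv2.putText(im,str(x0+i),(i*s,8),0,.3,(255,255,255),1); cv2.line(im,(i*s,10),(i*s,14),(255,255,255),1)
    for i in range(0,h,10): cv2.putText(im,str(y0+i),(0,i*s+3),0,.3,(255,255,255),1); cv2.line(im,(22,i*s),(26,i*s),(255,255,255),1)
    cv2.imwrite(out,im)
def back(c,u,v,z):
    T=c["camera_from_world"]; Rm=T[:3,:3]; o=-Rm.T@T[:3,3]
    d=Rm.T@np.array([(u-c["cx"])/c["fx"],(v-c["cy"])/c["fy"],1]); return o+d*(z-o[2])/d[2]
def proj(c,P):
    T=c["camera_from_world"]; q=np.atleast_2d(P)@T[:3,:3].T+T[:3,3]
    return np.c_[q[:,0]/q[:,2]*c["fx"]+c["cx"],q[:,1]/q[:,2]*c["fy"]+c["cy"]]
E
python3 - <<'E'
from h import *
crop("pics/top0.png","pics/c_panel.png",280,150,80,75,10)
crop("pics/top0.png","pics/c_rest.png",170,150,75,72,10)
crop("pics/top0.png","pics/c_stand.png",390,140,90,72,8)
crop("pics/scene0.png","pics/c_srest.png",350,210,80,70,10)
crop("pics/scene0.png","pics/c_sstand.png",115,220,95,90,8)
E
```

```text
(no output)
```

View pics/c_panel.png

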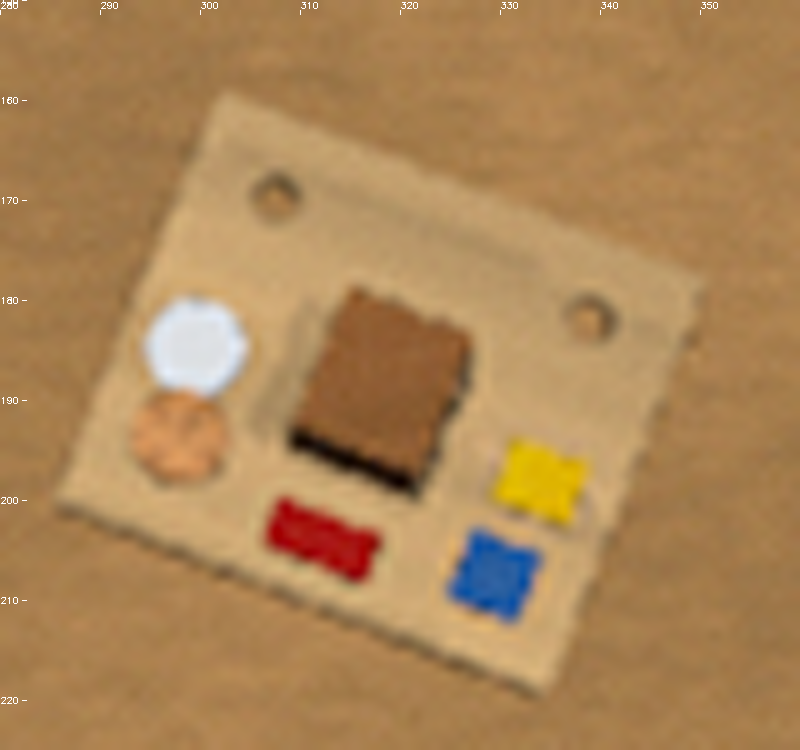

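View pics/c_rest.png

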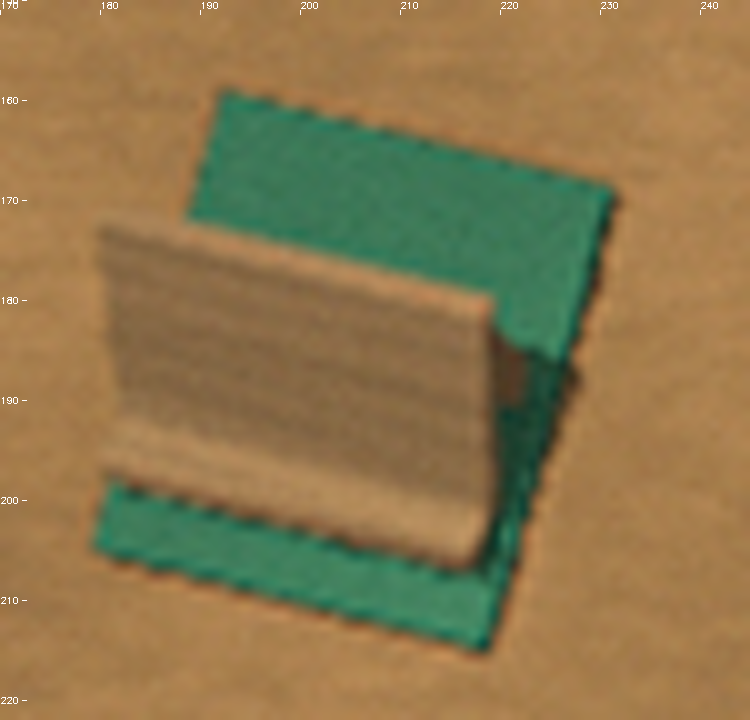

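View pics/c_stand.png

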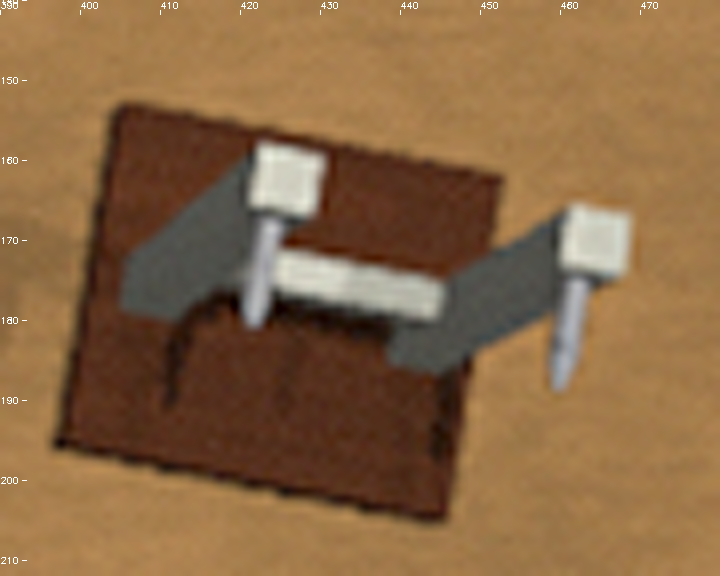

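View pics/c_srest.png

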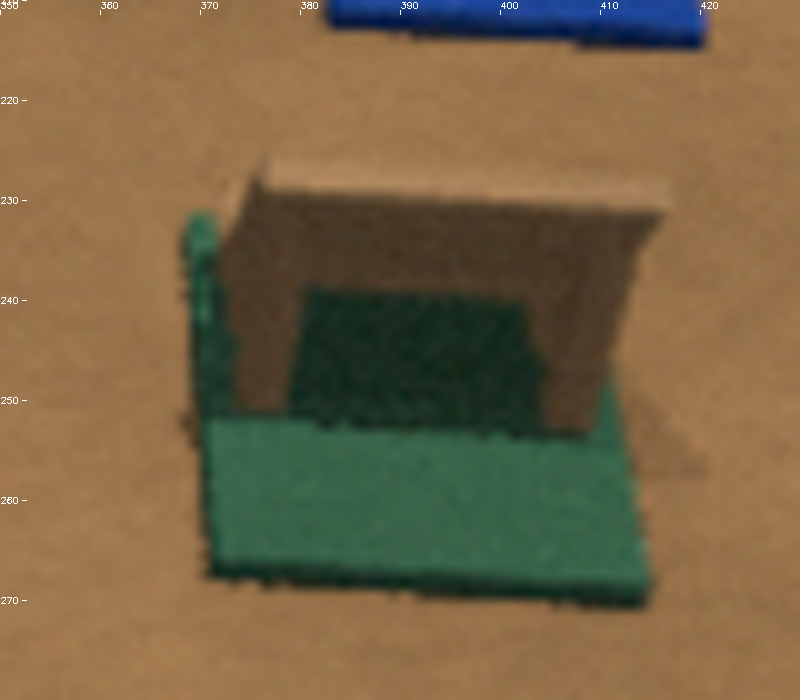

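View pics/c_sstand.png

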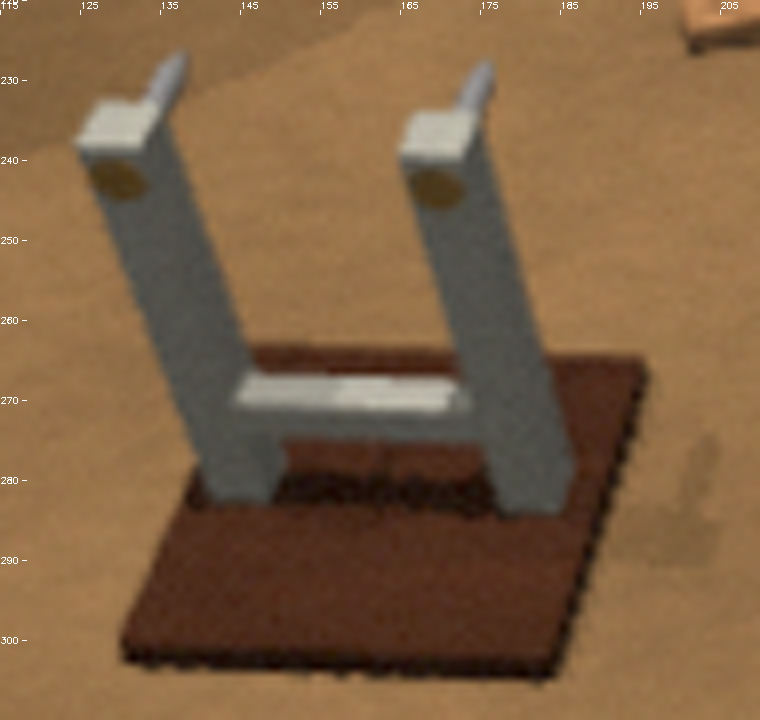

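```bash
cat > fit.py <<'E'
from h import *
from scipy.optimize import least_squares
def fit(obs,p0,cams):
    # obs: list (cam,u,v,model xyz)
    def f(p):
        c,s=np.cos(p[2]),np.sin(p[2]); r=[]
        for n,u,v,m in obs:
            P=np.array([p[0]+c*m[0]-s*m[1],p[1]+s*m[0]+c*m[1],m[2]])
            r.append(proj(cams[n],P)[0]-[u,v])
        return np.array(r).ravel()
    s=least_squares(f,p0,loss="soft_l1"); return s.x,f(s.x).reshape(-1,2)
E
python3 - <<'E'
from fit import *
cams={n:eyes.capture(n) for n in("top","scene")}
def o(n,x0,y0,s,l): return [(n,x0+a/s-.45,y0+b/s-.45,m) for a,b,m in l]
panel=o("top",280,150,10,[(225,92,(.06,.07,.008)),(705,278,(.06,-.07,.008)),(60,500,(-.06,.07,.008)),(545,690,(-.06,-.07,.008)),(277,195,(.038,.045,.008)),(590,318,(.038,-.045,.008))])
rest=o("top",170,150,10,[(222,90,(.065,.055,.01)),(617,190,(.065,-.055,.01)),(95,548,(-.065,.055,.01)),(487,650,(-.065,-.055,.01))])
rest2=o("scene",350,210,10,[(648,578,(.065,.055,.01)),(210,567,(.065,-.055,.01)),(190,215,(-.065,-.055,.01))])
stand=o("top",390,140,8,[(258,143,(.018,.054,.162)),(328,152,(.018,.036,.162)),(318,218,(0,.036,.162)),(248,208,(0,.054,.162)),(567,203,(.018,-.036,.162)),(632,212,(.018,-.054,.162)),(627,275,(0,-.054,.162)),(560,267,(0,-.036,.162)),(120,103,(.072,.065,.012)),(502,177,(.072,-.065,.012)),(445,520,(-.048,-.065,.012)),(55,443,(-.048,.065,.012))])
stand2=o("scene",115,220,8,[(75,147,(.018,-.054,.162)),(143,148,(.018,-.036,.162)),(100,100,(0,-.054,.162)),(400,155,(.018,.036,.162)),(463,158,(.018,.054,.162)),(478,112,(0,.054,.162)),(412,110,(0,.036,.162)),(122,640,(.072,-.065,.012)),(555,662,(.072,.065,.012)),(648,365,(-.048,.065,.012))])
for nm,ob,p0 in(("panel",panel,[.55,0,-.3]),("restT",rest,[.55,.25,-.2]),("restS",rest2,[.55,.25,-.2]),("rest",rest+rest2,[.55,.25,-.2]),("standT",stand,[.6,-.3,-.2]),("standS",stand2,[.6,-.3,-.2]),("stand",stand+stand2,[.6,-.3,-.2])):
    x,r=fit(ob,p0,cams); print(nm,np.round(x,4),"rms",np.sqrt((r**2).mean()).round(2),"mean",r.mean(0).round(2))
    if nm in("stand","rest","panel"): print(r.round(1).tolist())
E
```

```text
panel [ 0.5512 -0.0095 -0.3772] rms 0.28 mean [-0.01 -0.  ]
[[-0.4, -0.3], [0.4, -0.1], [-0.5, -0.1], [0.3, 0.2], [0.0, 0.2], [0.2, 0.1]]
restT [ 0.5561  0.2907 -0.2472] rms 0.34 mean [-0.02 -0.01]
restS [ 0.5574  0.2905 -0.2478] rms 0.65 mean [-0.03  0.03]
rest [ 0.5563  0.2907 -0.2465] rms 0.51 mean [-0.04 -0.18]
[[0.2, -0.3], [0.1, -0.6], [-0.6, 0.3], [0.2, 0.2], [0.5, 0.8], [0.0, -1.0], [-0.7, -0.5]]
standT [ 0.5667 -0.2917 -0.1983] rms 0.46 mean [ 0.   -0.02]
standS [ 0.5663 -0.2918 -0.2028] rms 0.46 mean [-0.02 -0.07]
stand [ 0.5666 -0.2918 -0.2   ] rms 0.46 mean [0.02 0.03]
[[0.3, 0.2], [-0.8, 0.6], [-0.8, -0.2], [0.3, -0.4], [0.2, 0.3], [-0.1, 0.7], [-0.7, 0.3], [-0.1, -0.2], [0.1, -0.7], [0.5, -0.5], [0.6, 0.2], [0.6, 0.1], [0.3, 0.1], [-0.2, 0.2], [0.1, 0.4], [-0.1, 0.2], [0.1, 0.1], [0.4, 0.2], [0.7, 0.2], [-0.9, 0.6], [-0.3, -0.2], [0.0, -1.4]]
```

```bash
cat >> h.py <<'E'
def Rz(a): return R.from_euler('z',a).as_matrix()
def P4(Rm,p): T=np.eye(4); T[:3,:3]=Rm; T[:3,3]=p; return T
PANEL=P4(Rz(-.3772),[.5512,-.0095,.004])
REST=P4(Rz(-.2465),[.5563,.2907,0])
STAND=P4(Rz(-.2000),[.5666,-.2918,0])
def cur():
    s=ctrl.read_state(); return P4(R.from_rotvec(s["eef_rot"]).as_matrix(),s["tool_pos"]),s
def go(T,label=""):
    C,s=cur(); D=np.linalg.inv(C)@T
    rv=R.from_matrix(D[:3,:3]).as_rotvec()
    n=max(np.linalg.norm(D[:3,3])/.0417,np.degrees(np.linalg.norm(rv))/7.16)
    print(label,"t=%.2f"%s["clock"],np.round(D[:3,3],4).tolist(),np.round(rv,4).tolist(),"rows>=%.1f"%n,"F",s["force"].round(1),"g%.3f"%s["grip_width"])
phi=np.radians(25)
def block_tool(phi,gx=-.005,gz=.031):
    c,s_=np.cos(phi),np.sin(phi)
    z=np.array([-s_,0,-c]);y=np.array([0,1.,0]);x=np.cross(y,z)
    return P4(np.c_[x,y,z],np.array([gx,0,gz])-.006*z)
def leaned(up=0,out=0,y=0): # panel pose in world, leaned; extra along slope / normal
    a=np.radians(60); px=np.array([np.cos(a),0,np.sin(a)]); pz=np.array([-np.sin(a),0,np.cos(a)])
    return REST@P4(np.c_[px,[0,1,0],pz],np.array([-.03,0,.03])+px*(.06+up)+pz*(.004+out)+np.array([0,y,0]))
def shift(T,d): T=T.copy(); T[:3,3]+=d; return T
E
python3 - <<'E'
from h import *
G=PANEL@block_tool(phi); print(G[:3,3],G[:3,2]); go(shift(G,[0,0,.15]),"above")
E
```

```text
[ 0.54890895 -0.00859236  0.04043785] [-0.39290802  0.15565823 -0.90630779]
above t=0.25 [0.4998, -0.4227, 0.0658] [0.5112, 0.2118, -2.3077] rows>=19.0 F [0.3 0.1 0.3] g0.997
```

Emit:
drive_tool:
  series:
    - [[0.125, -0.105, 0.016, 0.13, 0.05, -0.58], [0.125, -0.105, 0.016, 0.13, 0.05, -0.58], [0.125, -0.105, 0.016, 0.13, 0.05, -0.58], [0.125, -0.105, 0.016, 0.13, 0.05, -0.58], [0.125, -0.105, 0.016, 0.13, 0.05, -0.58]]
  claw: 0.5

```text
clock: 0.67
tool_pos: [0.3373, -0.4423, 0.2401]
eef_rot: [-2.629, -1.449, -0.038]
force: [1.3, -0.2, 1.1]
grip_width: 0.752
```

```bash
python3 - <<'E'
from h import *
G=PANEL@block_tool(phi); go(shift(G,[0,0,.15]),"above"); print(ctrl.read_state()["joint_positions"].round(2))
E
```

```text
above t=0.67 [0.4731, -0.0445, 0.0977] [0.3781, 0.1571, -1.712] rows>=14.1 F [ 1.3 -0.2  1.1] g0.752
[ 0.97  0.25 -0.12  1.61 -0.02  1.41  0.3 ]
```

Emit:
drive_tool:
  series:
    - [[0.16, -0.015, 0.033, 0.13, 0.05, -0.58], [0.16, -0.015, 0.033, 0.13, 0.05, -0.58], [0.16, -0.015, 0.033, 0.13, 0.05, -0.58], [0.16, -0.015, 0.033, 0.13, 0.05, -0.58], [0.16, -0.015, 0.033, 0.13, 0.05, -0.58]]

```text
clock: 1.08
tool_pos: [0.4101, -0.2962, 0.2224]
eef_rot: [-2.011, -2.059, -0.066]
force: [0.4, 0.2, 0.6]
grip_width: 0.751
```

```bash
python3 - <<'E'
from h import *
G=PANEL@block_tool(phi); go(shift(G,[0,0,.15]),"above"); print(ctrl.read_state()["joint_positions"].round(2))
E
```

```text
above t=1.08 [0.2728, 0.1535, 0.0708] [0.2459, 0.1041, -1.1321] rows>=9.3 F [0.4 0.2 0.6] g0.751
[ 0.84  0.26 -0.29  1.66 -0.03  1.48  0.58]
```

Emit:
drive_tool:
  series:
    - [[0.14, 0.08, 0.036, 0.13, 0.05, -0.58], [0.14, 0.08, 0.036, 0.13, 0.05, -0.58], [0.14, 0.08, 0.036, 0.13, 0.05, -0.58], [0.14, 0.08, 0.036, 0.13, 0.05, -0.58], [0.14, 0.08, 0.036, 0.13, 0.05, -0.58]]

```text
clock: 1.5
tool_pos: [0.4837, -0.1491, 0.2052]
eef_rot: [-1.271, -2.468, -0.088]
force: [0.2, 1.6, 0.0]
grip_width: 0.751
```

```bash
python3 - <<'E'
from h import *
G=PANEL@block_tool(phi); go(shift(G,[0,0,.15]),"above"); print(ctrl.read_state()["joint_positions"].round(2))
E
```

```text
above t=1.50 [0.0693, 0.1369, 0.0254] [0.1154, 0.0505, -0.5521] rows>=4.5 F [0.2 1.6 0. ] g0.751
[ 0.67  0.36 -0.47  1.61  0.    1.54  0.82]
```

Emit:
drive_tool:
  series:
    - [[0.069, 0.137, 0.025, 0.115, 0.05, -0.552], [0.069, 0.137, 0.025, 0.115, 0.05, -0.552], [0.069, 0.137, 0.025, 0.115, 0.05, -0.552], [0.069, 0.137, 0.025, 0.115, 0.05, -0.552], [0.069, 0.137, 0.025, 0.115, 0.05, -0.552]]

```text
clock: 1.92
tool_pos: [0.5498, -0.0109, 0.1893]
eef_rot: [-0.51, -2.661, -0.114]
force: [-0.7, 0.8, 1.1]
grip_width: 0.754
```

```bash
python3 - <<'E'
from h import *
G=PANEL@block_tool(phi); go(shift(G,[0,0,.15]),"above");go(G,"G"); print(ctrl.read_state()["joint_positions"].round(2),cur()[0].round(3))
E
```

```text
above t=1.92 [0.002, 0.0019, -0.0003] [0.0007, -0.001, -0.0011] rows>=0.1 F [-0.7  0.8  1.1] g0.754
G t=1.92 [-0.0615, 0.0018, 0.1356] [0.0007, -0.001, -0.0011] rows>=3.6 F [-0.7  0.8  1.1] g0.754
[ 0.46  0.54 -0.61  1.46  0.09  1.62  1.04] [[-0.842  0.37  -0.394  0.55 ]
 [ 0.335  0.929  0.157 -0.011]
 [ 0.424  0.    -0.906  0.189]
 [ 0.     0.     0.     1.   ]]
```

```bash
python3 - <<'E'
from h import *
c=eyes.capture("wrist"); im=c["pixels"][:,:,::-1].copy()
for m in [(.06,.07,.004),(.06,-.07,.004),(-.06,.07,.004),(-.06,-.07,.004),(.015,.018,.044),(.015,-.018,.044),(-.025,.018,.044),(-.025,-.018,.044)]:
    u,v=proj(c,(PANEL@np.r_[m,1])[:3])[0]; cv2.circle(im,(int(u),int(v)),3,(0,255,0),1)
cv2.imwrite("pics/w1.png",im)
E
```

```text
(no output)
```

View pics/w1.png

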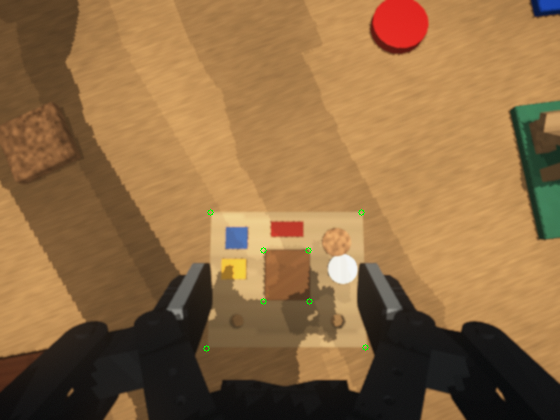

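The wrist view matches the fitted model: the panel corners are at (210,213), (362,213), (207,348), (365,348) and the block is centred at (287,276), midway between the fingers. Descending now.

Emit:
drive_tool:
  series:
    - [[-0.016, 0.002, 0.034, 0, 0, 0], [-0.031, 0.002, 0.068, 0, 0, 0], [-0.046, 0.002, 0.102, 0, 0, 0], [-0.0615, 0.002, 0.136, 0, 0, 0], [-0.0615, 0.002, 0.136, 0, 0, 0]]

```text
clock: 2.38
tool_pos: [0.5436, -0.0192, 0.0343]
eef_rot: [-0.536, -2.649, -0.105]
force: [-1.2, -0.7, 0.1]
grip_width: 0.753
```

```bash
python3 - <<'E'
from h import *
G=PANEL@block_tool(phi); go(G,"G")
E
```

```text
G t=2.38 [0.002, 0.0118, -0.006] [-0.0018, -0.0072, -0.0222] rows>=0.3 F [-1.2 -0.7  0.1] g0.753
```

Emit:
drive_tool:
  series:
    - [[0, 0, 0, 0, 0, 0], [0, 0, 0, 0, 0, 0]]

```text
clock: 2.55
tool_pos: [0.5488, -0.0179, 0.0427]
eef_rot: [-0.535, -2.661, -0.109]
force: [0.7, 0.5, 0.2]
grip_width: 0.753
```

```bash
python3 - <<'E'
from h import *
G=PANEL@block_tool(phi); go(G,"G"); print(ctrl.read_state()["joint_velocities"].round(3),ctrl.read_state()["joint_positions"].round(3))
E
```

```text
G t=2.55 [0.0022, 0.0086, 0.0035] [0.0022, 0.0033, -0.0191] rows>=0.2 F [0.7 0.5 0.2] g0.753
[-0.002 -0.025 -0.013 -0.015  0.002 -0.006  0.002] [ 0.447  0.687 -0.57   1.568  0.162  1.375  1.026]
```

Emit:
drive_tool:
  series:
    - [[0.002, 0.0086, 0.0025, 0.002, 0.003, -0.019], [0.002, 0.0086, 0.0025, 0.002, 0.003, -0.019], [0.002, 0.0086, 0.0025, 0.002, 0.003, -0.019]]

```text
clock: 2.8
tool_pos: [0.5494, -0.0074, 0.0409]
eef_rot: [-0.504, -2.664, -0.113]
force: [0.6, 0.8, -0.1]
grip_width: 0.755
```

```bash
python3 - <<'E'
from h import *
G=PANEL@block_tool(phi); go(G,"G")
c=eyes.capture("wrist"); cv2.imwrite("pics/w2.png",c["pixels"][:,:,::-1])
E
```

```text
G t=2.80 [-0.0001, -0.0013, 0.0004] [-0.0003, 0.0009, 0.0029] rows>=0.0 F [ 0.6  0.8 -0.1] g0.755
```

View pics/w2.png

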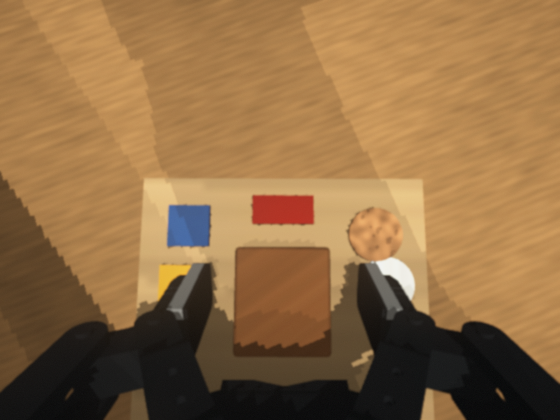

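The block (235–330, 248–355) lies midway between the fingertips. Closing the gripper.

Emit:
drive_tool:
  series:
    - [[0, 0, 0, 0, 0, 0], [0, 0, 0, 0, 0, 0], [0, 0, 0, 0, 0, 0], [0, 0, 0, 0, 0, 0], [0, 0, 0, 0, 0, 0]]
  claw: -1
  force: 70

```text
clock: 3.27
tool_pos: [0.5489, -0.0088, 0.0397]
eef_rot: [-0.507, -2.662, -0.112]
force: [1.3, -1.0, 5.3]
grip_width: 0.412
```

Emit:
drive_tool:
  series:
    - [[0, 0, 0, 0, 0, 0], [0, 0, 0, 0, 0, 0], [0, 0, 0, 0, 0, 0]]

```text
clock: 3.52
tool_pos: [0.549, -0.0088, 0.0397]
eef_rot: [-0.507, -2.662, -0.112]
force: [0.2, -1.1, 5.4]
grip_width: 0.412
```

```bash
python3 - <<'E'
from h import *
G=PANEL@block_tool(phi); go(G,"G")
print((np.linalg.inv(PANEL)@cur()[0]).round(4).tolist())
np.save("grab.npy",np.linalg.inv(PANEL)@cur()[0])
H=leaned(.03,.06)@np.load("grab.npy"); go(H,"pre"); print(H.round(3))
E
```

```text
G t=3.52 [0.0004, 0.0002, -0.0006] [-0.0006, -0.0005, 0.0007] rows>=0.0 F [ 0.2 -1.1  5.4] g0.412
[[-0.9061, -0.0009, -0.4231, -0.0023], [-0.0007, 1.0, -0.0006, -0.0002], [0.4231, -0.0003, -0.9061, 0.0357], [0.0, 0.0, 0.0, 1.0]]
pre t=3.52 [0.2078, 0.2717, -0.0312] [-0.0111, -1.0457, -0.1357] rows>=8.4 F [ 0.2 -1.1  5.4] g0.412
[[-0.795  0.244  0.556  0.486]
 [ 0.199  0.97  -0.14   0.308]
 [-0.573 -0.001 -0.819  0.156]
 [ 0.     0.     0.     1.   ]]
```

Emit:
drive_tool:
  series:
    - [[0.013, 0, -0.027, 0, 0, 0], [0.03, 0, -0.062, 0, 0, 0], [0.047, 0, -0.098, 0, 0, 0], [0.064, 0, -0.136, 0, 0, 0], [0.064, 0, -0.136, 0, 0, 0]]

```text
clock: 3.93
tool_pos: [0.551, -0.0076, 0.197]
eef_rot: [-0.507, -2.671, -0.115]
force: [1.4, 1.3, -2.0]
grip_width: 0.413
```

```bash
python3 - <<'E'
from h import *
H=leaned(.06,.08)@np.load("grab.npy"); go(H,"pre"); print(H[:3,3].round(3))
c=eyes.capture("wrist"); cv2.imwrite("pics/w3.png",c["pixels"][:,:,::-1])
E
```

```text
pre t=3.93 [0.16, 0.2696, 0.0798] [-0.0081, -1.0372, -0.1353] rows>=8.4 F [ 1.4  1.3 -2. ] g0.413
[0.484 0.309 0.192]
```

View pics/w3.png

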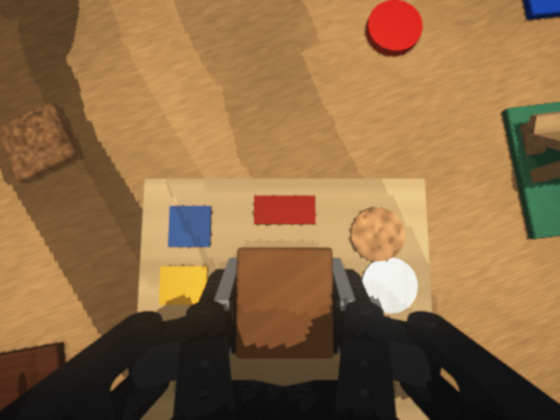

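Emit:
drive_tool:
  series:
    - [[0.08, 0.135, 0.03, -0.004, -0.55, -0.07], [0.08, 0.135, 0.03, -0.004, -0.55, -0.07], [0.08, 0.135, 0.03, -0.004, -0.55, -0.07], [0.08, 0.135, 0.03, -0.004, -0.55, -0.07], [0.08, 0.135, 0.03, -0.004, -0.55, -0.07]]

```text
clock: 4.4
tool_pos: [0.5145, 0.158, 0.1964]
eef_rot: [0.445, 2.988, 0.0]
force: [-0.4, 0.1, -1.6]
grip_width: 0.411
```

```bash
python3 - <<'E'
from h import *
H=leaned(.06,.08)@np.load("grab.npy"); go(H,"pre"); print(ctrl.read_state()["joint_positions"].round(2))
E
```

```text
pre t=4.40 [0.0735, 0.1353, -0.0017] [0.0004, -0.4908, -0.0524] rows>=3.9 F [-0.4  0.1 -1.6] g0.411
[ 0.29  0.14 -0.76  1.87  0.19  1.08  0.73]
```

Emit:
drive_tool:
  series:
    - [[0.0735, 0.135, -0.002, 0, -0.491, -0.052], [0.0735, 0.135, -0.002, 0, -0.491, -0.052], [0.0735, 0.135, -0.002, 0, -0.491, -0.052], [0.0735, 0.135, -0.002, 0, -0.491, -0.052], [0.0735, 0.135, -0.002, 0, -0.491, -0.052]]

```text
clock: 4.82
tool_pos: [0.4881, 0.3026, 0.1914]
eef_rot: [0.323, 2.516, -0.103]
force: [0.2, -1.5, -1.9]
grip_width: 0.412
```

Emit:
drive_tool:
  series:
    - [[0, 0, 0, 0, 0, 0], [0, 0, 0, 0, 0, 0], [0, 0, 0, 0, 0, 0]]

```text
clock: 5.07
tool_pos: [0.4893, 0.2985, 0.1906]
eef_rot: [0.328, 2.522, -0.109]
force: [1.6, -0.6, -0.6]
grip_width: 0.413
```

```bash
python3 - <<'E'
from h import *
H=leaned(.06,.08)@np.load("grab.npy"); go(H,"pre"); print(ctrl.read_state()["joint_positions"].round(2))
go(leaned(.02,.012)@np.load("grab.npy"),"near")
for n in("top","scene"): c=eyes.capture(n); cv2.imwrite(f"pics/{n}4.png",c["pixels"][:,:,::-1])
crop("pics/top4.png","pics/t4.png",150,120,130,110,6)
crop("pics/scene4.png","pics/s4.png",330,170,120,110,6)
E
```

```text
pre t=5.07 [0.006, 0.0084, -0.0056] [-0.0115, -0.0086, -0.0088] rows>=0.3 F [ 1.6 -0.6 -0.6] g0.413
[-0.11  0.15 -0.88  2.02  0.84  1.   -0.13]
near t=5.07 [0.0128, 0.0093, 0.073] [-0.0115, -0.0086, -0.0088] rows>=1.8 F [ 1.6 -0.6 -0.6] g0.413
```

View pics/t4.png

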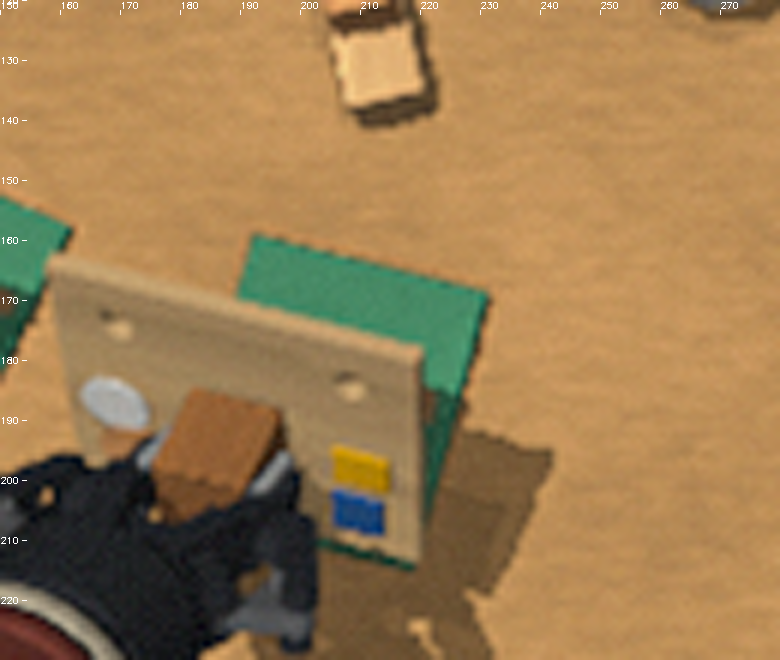

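View pics/s4.png

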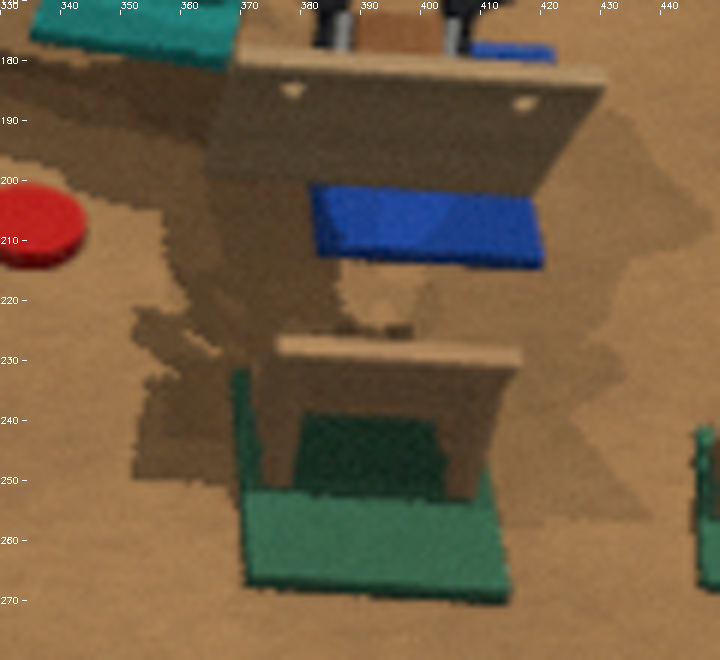

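Emit:
drive_tool:
  series:
    - [[0.003, 0.009, 0.02, -0.011, -0.009, -0.009], [0.006, 0.009, 0.04, -0.011, -0.009, -0.009], [0.013, 0.009, 0.065, -0.011, -0.009, -0.009], [0.013, 0.009, 0.065, -0.011, -0.009, -0.009], [0.013, 0.009, 0.065, -0.011, -0.009, -0.009]]

```text
clock: 5.58
tool_pos: [0.5176, 0.2991, 0.1298]
eef_rot: [0.314, 2.514, -0.101]
force: [0.8, 0.1, -0.9]
grip_width: 0.412
```

Emit:
drive_tool:
  series:
    - [[0, 0, 0, 0, 0, 0], [0, 0, 0, 0, 0, 0]]

```text
clock: 5.75
tool_pos: [0.5177, 0.3016, 0.1327]
eef_rot: [0.312, 2.51, -0.096]
force: [-0.8, 0.6, -0.7]
grip_width: 0.408
```

```bash
python3 - <<'E'
from h import *
g=np.load("grab.npy"); 
go(leaned(.02,.012)@g,"near");go(leaned(.004,.004)@g,"near2");go(leaned(.0,.0)@g,"seat")
E
```

```text
near t=5.75 [0.0021, -0.0014, 0.0102] [0.0023, 0.0042, -0.002] rows>=0.3 F [-0.8  0.6 -0.7] g0.408
near2 t=5.75 [0.0133, -0.0014, 0.0242] [0.0023, 0.0042, -0.002] rows>=0.7 F [-0.8  0.6 -0.7] g0.408
seat t=5.75 [0.0153, -0.0014, 0.0295] [0.0023, 0.0042, -0.002] rows>=0.8 F [-0.8  0.6 -0.7] g0.408
```

Emit:
drive_tool:
  series:
    - [[0.002, -0.001, 0.006, 0.002, 0.004, -0.002], [0.007, -0.001, 0.014, 0.002, 0.004, -0.002], [0.013, -0.001, 0.023, 0.002, 0.004, -0.002], [0.013, -0.001, 0.023, 0.002, 0.004, -0.002], [0.013, -0.001, 0.023, 0.002, 0.004, -0.002]]

```text
clock: 6.17
tool_pos: [0.5192, 0.2993, 0.104]
eef_rot: [0.309, 2.517, -0.102]
force: [0.7, -0.0, -1.2]
grip_width: 0.41
```

Emit:
drive_tool:
  series:
    - [[0, 0, 0, 0, 0, 0], [0, 0, 0, 0, 0, 0]]

```text
clock: 6.33
tool_pos: [0.5198, 0.2999, 0.1053]
eef_rot: [0.31, 2.516, -0.1]
force: [-0.3, 0.6, -1.5]
grip_width: 0.413
```

```bash
python3 - <<'E'
from h import *
g=np.load("grab.npy"); 
go(leaned(.004,.004)@g,"near2");go(leaned(.0,.0)@g,"seat")
for n in("top","scene"): c=eyes.capture(n); cv2.imwrite(f"pics/{n}5.png",c["pixels"][:,:,::-1])
crop("pics/top5.png","pics/t5.png",150,130,100,90,7)
crop("pics/scene5.png","pics/s5.png",340,180,100,100,6)
E
```

```text
near2 t=6.33 [-0.0005, -0.0002, 0.0004] [-0.0003, -0.0006, 0.0009] rows>=0.0 F [-0.3  0.6 -1.5] g0.413
seat t=6.33 [0.0014, -0.0002, 0.0057] [-0.0003, -0.0006, 0.0009] rows>=0.1 F [-0.3  0.6 -1.5] g0.413
```

View pics/t5.png

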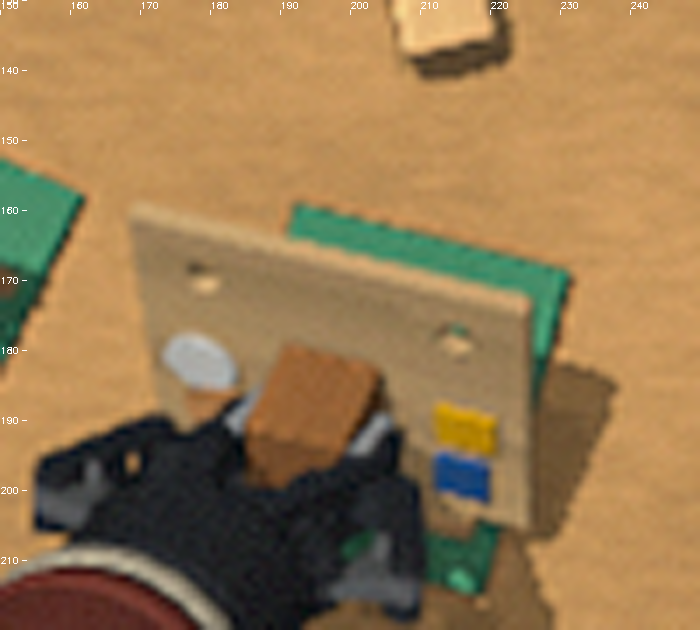

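View pics/s5.png

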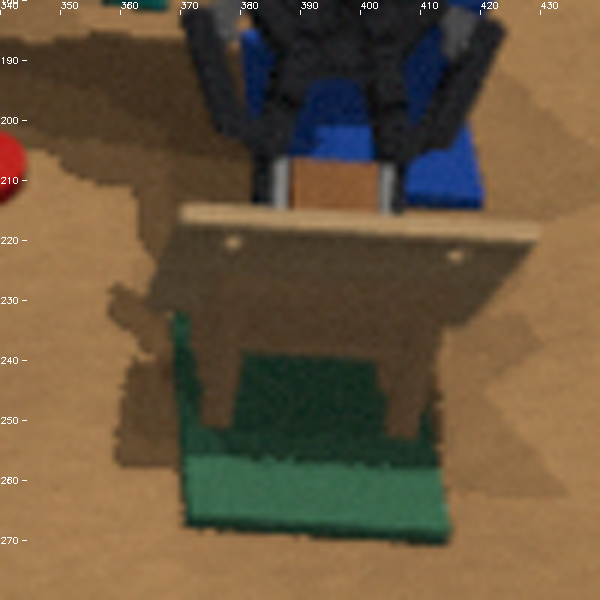

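Emit:
drive_tool:
  series:
    - [[0, 0, 0.002, 0, 0, 0], [0.001, 0, 0.004, 0, 0, 0], [0.0015, 0, 0.006, 0, 0, 0], [0.0015, 0, 0.006, 0, 0, 0]]

```text
clock: 6.77
tool_pos: [0.5224, 0.2991, 0.0997]
eef_rot: [0.311, 2.514, -0.101]
force: [-1.5, -1.0, 5.3]
grip_width: 0.414
```

```bash
python3 - <<'E'
from h import *
g=np.load("grab.npy"); 
go(leaned(.0,.0)@g,"seat")
E
```

```text
seat t=6.77 [0.0005, -0.0001, -0.0004] [-0.0009, 0.0007, 0.0002] rows>=0.0 F [-1.5 -1.   5.3] g0.414
```

Emit:
drive_tool:
  series:
    - [[0, 0, 0, 0, 0, 0], [0, 0, 0, 0, 0, 0], [0, 0, 0, 0, 0, 0], [0, 0, 0, 0, 0, 0], [0, 0, 0, 0, 0, 0]]
  claw: 0.5

```text
clock: 7.18
tool_pos: [0.5217, 0.299, 0.0988]
eef_rot: [0.31, 2.516, -0.101]
force: [-0.2, 0.1, 0.1]
grip_width: 0.749
```

Emit:
drive_tool:
  series:
    - [[0, 0, -0.01, 0, 0, 0], [0, 0, -0.03, 0, 0, 0], [0, 0, -0.06, 0, 0, 0], [0, 0, -0.09, 0, 0, 0], [0, 0, -0.12, 0, 0, 0]]

```text
clock: 7.6
tool_pos: [0.4536, 0.3164, 0.1984]
eef_rot: [0.309, 2.517, -0.101]
force: [0.3, 0.6, 0.4]
grip_width: 0.752
```

```bash
python3 - <<'E'
from h import *
for n in("top","scene","wrist"): c=eyes.capture(n); cv2.imwrite(f"pics/{n}6.png",c["pixels"][:,:,::-1])
crop("pics/top6.png","pics/t6.png",150,140,90,80,8)
crop("pics/scene6.png","pics/s6.png",340,190,100,90,7)
E
```

```text
(no output)
```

View pics/t6.png

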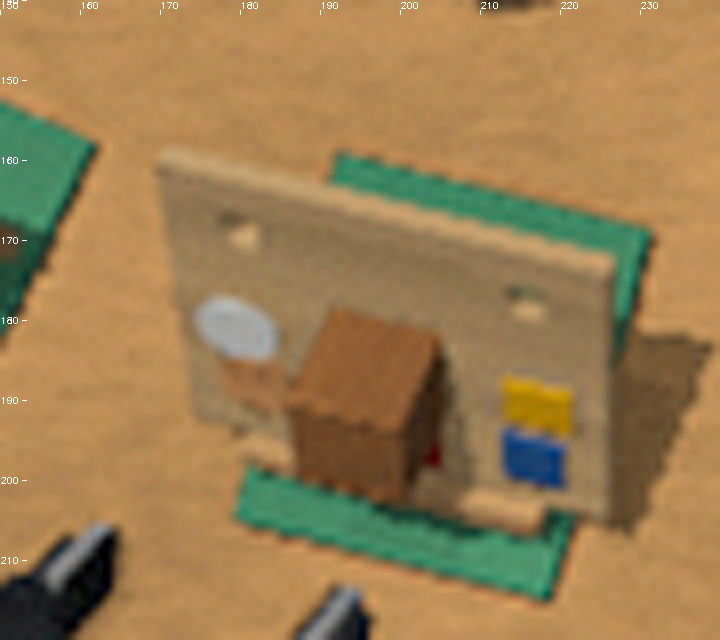

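View pics/s6.png

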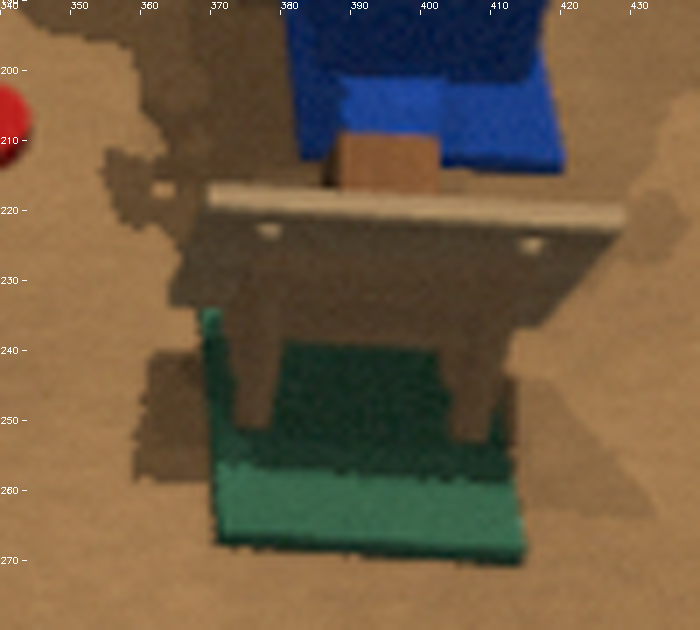

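View pics/wrist6.png

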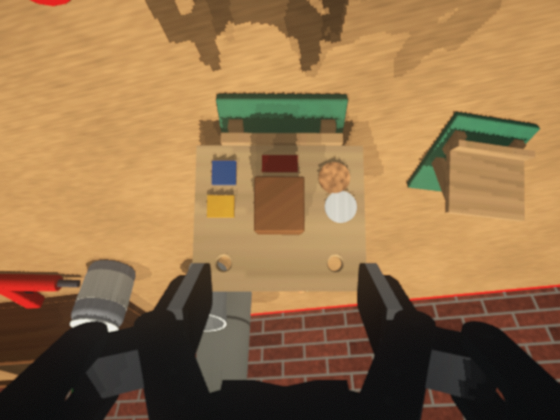

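```bash
cat >> h.py <<'E'
MOD=np.array([(x,y,z) for x in(.06,-.06) for y in(.07,-.07) for z in(.004,-.004)]+[(.038,.045,.004),(.038,-.045,.004)]+[(x,y,.044) for x in(.015,-.025) for y in(.018,-.018)])
def overlay(n,c,T,out,x0,y0,w,h,s):
    im=cv2.resize(c["pixels"][y0:y0+h,x0:x0+w,::-1],None,fx=s,fy=s,interpolation=cv2.INTER_CUBIC)
    for u,v in proj(c,(np.c_[MOD,np.ones(len(MOD))]@T.T)[:,:3]):
        cv2.circle(im,(int((u-x0+.5)*s),int((v-y0+.5)*s)),3,(0,255,0),1)
    cv2.imwrite(out,im)
E
python3 - <<'E'
from h import *
overlay("top",eyes.capture("top"),leaned(),"pics/o1.png",150,140,90,80,8)
overlay("scene",eyes.capture("scene"),leaned(),"pics/o2.png",340,190,100,80,7)
a=cv2.imread("pics/o1.png");b=cv2.imread("pics/o2.png");
cv2.imwrite("pics/o1.png",a[:520]);cv2.imwrite("pics/o2.png",b)
c=eyes.capture("wrist");overlay("w",c,leaned(),"pics/o3.png",170,70,220,240,3)
E
```

```text
(no output)
```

View pics/o1.png

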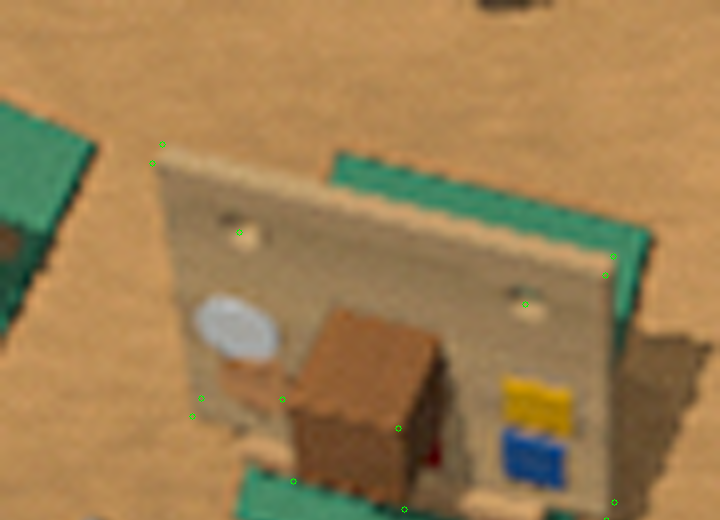

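View pics/o2.png

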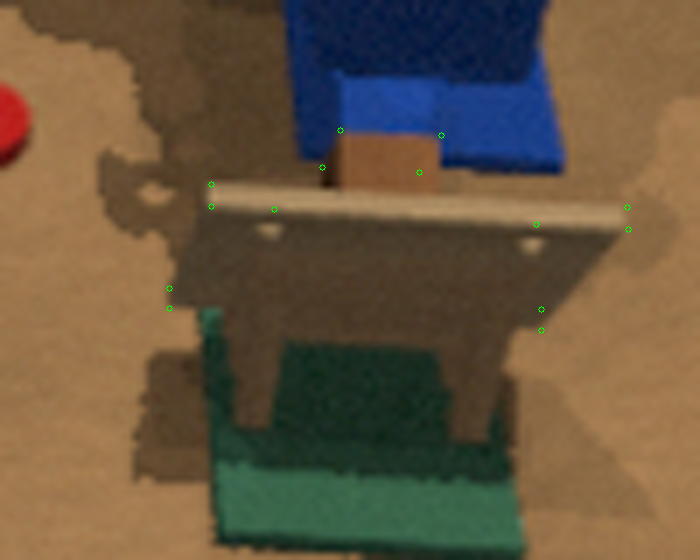

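View pics/o3.png

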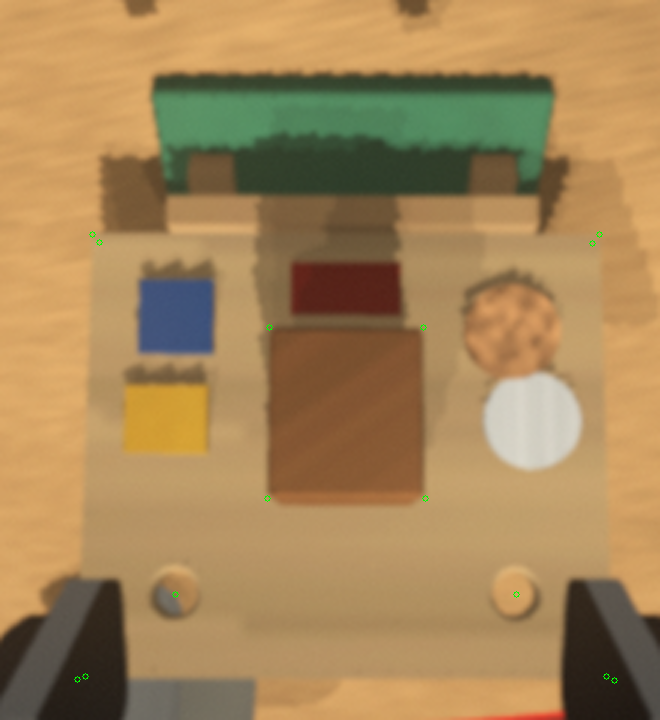

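```bash
cat >> h.py <<'E'
TOP=P4(np.array([[0,0,-1.],[1,0,0],[0,-1,0]]),[.047+.006,0,0]) # tool in panel frame: x=py,y=-pz,z=-px
E
python3 - <<'E'
from h import *
L=leaned(); T=L@TOP; print(T.round(3))
go(L@shift(TOP,[.09,0,0]),"pre")
print(ctrl.read_state()["joint_positions"].round(2))
E
```

```text
[[ 0.244  0.84  -0.485  0.579]
 [ 0.97  -0.211  0.122  0.285]
 [ 0.    -0.5   -0.866  0.13 ]
 [ 0.     0.     0.     1.   ]]
pre t=7.90 [-0.1474, 0.0008, 0.0893] [0.8781, 0.8833, 1.3852] rows>=14.9 F [-0.3 -0.9  0.2] g0.749
[-0.14  0.11 -0.93  2.04  0.82  1.03 -0.16]
```

Emit:
drive_tool:
  series:
    - [[-0.02, 0, -0.03, 0.05, 0.05, 0.08], [-0.04, 0, -0.055, 0.11, 0.11, 0.17], [-0.052, 0, -0.074, 0.16, 0.16, 0.26], [-0.052, 0, -0.074, 0.22, 0.22, 0.345], [-0.052, 0, -0.074, 0.28, 0.28, 0.44]]
  claw: 0.1

```text
clock: 8.32
tool_pos: [0.4561, 0.3163, 0.2884]
eef_rot: [1.05, 2.637, -0.249]
force: [0.3, -0.4, -0.2]
grip_width: 0.546
```

```bash
python3 - <<'E'
from h import *
L=leaned(); 
go(L@shift(TOP,[.14,0,0]),"pre")
print(ctrl.read_state()["joint_positions"].round(2))
E
```

```text
pre t=8.32 [-0.1505, 0.0992, 0.0867] [0.5985, 0.6015, 0.9424] rows>=10.1 F [ 0.3 -0.4 -0.2] g0.546
[-0.13  0.25 -0.88  1.63  0.51  1.49 -0.27]
```

Emit:
drive_tool:
  series:
    - [[-0.075, 0.05, 0.043, 0.28, 0.28, 0.44], [-0.075, 0.05, 0.043, 0.28, 0.28, 0.44], [-0.075, 0.05, 0.043, 0.28, 0.28, 0.44], [-0.075, 0.05, 0.043, 0.28, 0.28, 0.44], [-0.075, 0.05, 0.043, 0.28, 0.28, 0.44]]

```text
clock: 8.73
tool_pos: [0.553, 0.2908, 0.2662]
eef_rot: [-1.801, -2.492, 0.402]
force: [-0.9, -0.3, -0.2]
grip_width: 0.551
```

```bash
python3 - <<'E'
from h import *
L=leaned(); 
go(L@shift(TOP,[.14,0,0]),"pre")
print(ctrl.read_state()["joint_positions"].round(2))
E
```

```text
pre t=8.73 [-0.05, 0.0836, 0.0016] [0.3136, 0.3224, 0.4971] rows>=5.4 F [-0.9 -0.3 -0.2] g0.551
[-0.11  0.56 -0.73  1.27  0.36  1.71 -0.49]
```

Emit:
drive_tool:
  series:
    - [[-0.05, 0.084, 0.002, 0.31, 0.32, 0.495], [-0.05, 0.084, 0.002, 0.31, 0.32, 0.495], [-0.05, 0.084, 0.002, 0.31, 0.32, 0.495], [-0.05, 0.084, 0.002, 0.31, 0.32, 0.495], [-0.05, 0.084, 0.002, 0.31, 0.32, 0.495]]

```text
clock: 9.15
tool_pos: [0.6463, 0.2701, 0.2508]
eef_rot: [-2.111, -1.716, 0.442]
force: [-0.9, 0.3, 0.1]
grip_width: 0.553
```

Emit:
drive_tool:
  series:
    - [[0, 0, 0, 0, 0, 0], [0, 0, 0, 0, 0, 0]]

```text
clock: 9.32
tool_pos: [0.6458, 0.2694, 0.2519]
eef_rot: [-2.108, -1.728, 0.439]
force: [-0.2, 0.5, -0.8]
grip_width: 0.555
```

```bash
python3 - <<'E'
from h import *
L=leaned(); 
go(L@shift(TOP,[.14,0,0]),"pre")
go(L@shift(TOP,[.05,0,0]),"pre2")
print(ctrl.read_state()["joint_positions"].round(2))
c=eyes.capture("wrist");overlay("w",c,leaned(),"pics/o4.png",100,20,380,395,2)
E
```

```text
pre t=9.32 [-0.0012, 0.0012, 0.0003] [0.0282, 0.0258, 0.0424] rows>=0.5 F [-0.2  0.5 -0.8] g0.555
pre2 t=9.32 [0.0012, -0.0012, 0.0902] [0.0282, 0.0258, 0.0424] rows>=2.2 F [-0.2  0.5 -0.8] g0.555
[-0.06  0.84 -0.64  0.87  0.12  1.91 -0.79]
```

View pics/o4.png

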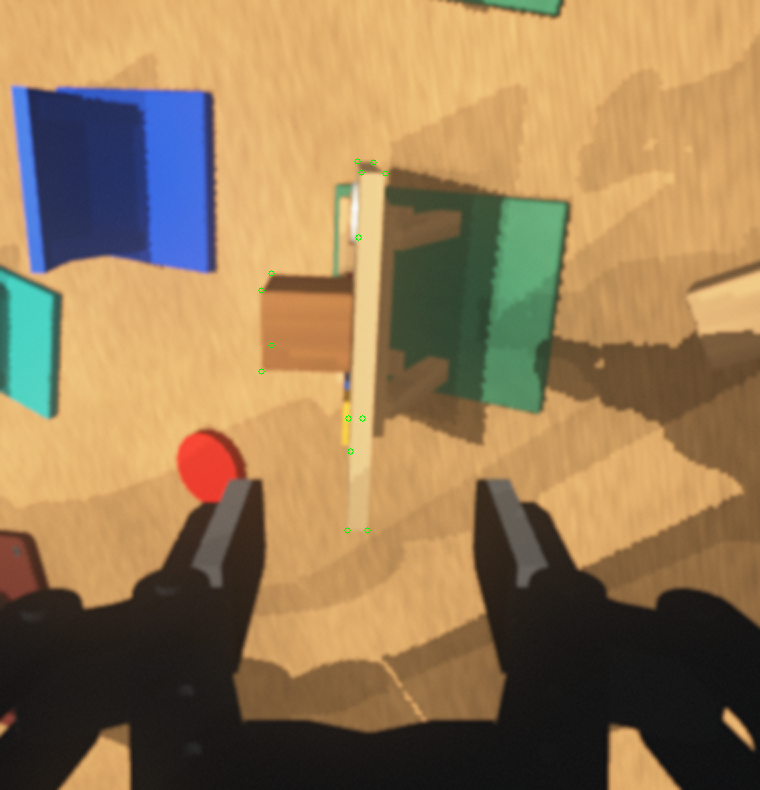

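Emit:
drive_tool:
  series:
    - [[0, 0, 0.025, 0.015, 0.013, 0.02], [0.001, -0.001, 0.05, 0.028, 0.026, 0.042], [0.001, -0.001, 0.075, 0.028, 0.026, 0.042], [0.001, -0.001, 0.09, 0.028, 0.026, 0.042], [0.001, -0.001, 0.09, 0.028, 0.026, 0.042]]

```text
clock: 9.78
tool_pos: [0.5993, 0.2818, 0.1737]
eef_rot: [-2.119, -1.665, 0.446]
force: [0.1, -0.5, 0.3]
grip_width: 0.548
```

Emit:
drive_tool:
  series:
    - [[0, 0, 0, 0, 0, 0], [0, 0, 0, 0, 0, 0]]

```text
clock: 9.95
tool_pos: [0.6029, 0.2815, 0.1776]
eef_rot: [-2.124, -1.661, 0.437]
force: [0.4, -0.3, 0.5]
grip_width: 0.552
```

```bash
python3 - <<'E'
from h import *
L=leaned(); 
go(L@shift(TOP,[.05,0,0]),"pre2")
go(L@TOP,"grasp")
print(ctrl.read_state()["joint_positions"].round(2))
c=eyes.capture("wrist");overlay("w",c,leaned(),"pics/o5.png",100,20,380,395,2)
E
```

```text
pre2 t=9.95 [-0.0025, 0.0027, 0.0036] [0.0038, -0.0024, 0.0039] rows>=0.1 F [ 0.4 -0.3  0.5] g0.552
grasp t=9.95 [-0.0026, 0.0026, 0.0536] [0.0038, -0.0024, 0.0039] rows>=1.3 F [ 0.4 -0.3  0.5] g0.552
[-0.01  0.81 -0.66  1.11  0.08  1.71 -0.83]
```

View pics/o5.png

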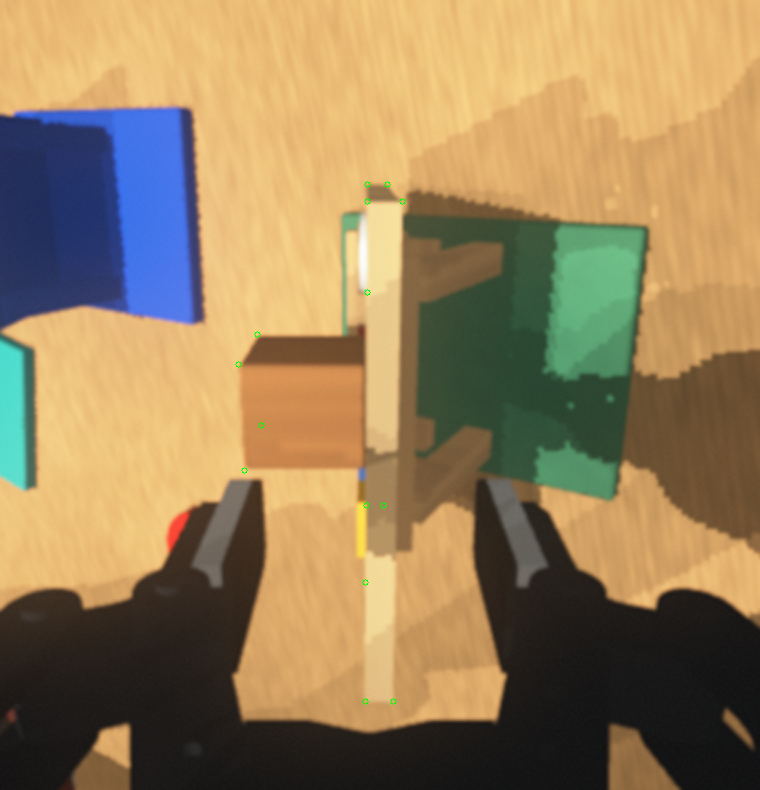

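Emit:
drive_tool:
  series:
    - [[-0.001, 0.001, 0.015, 0.002, -0.001, 0.002], [-0.0025, 0.0025, 0.03, 0.004, -0.002, 0.004], [-0.0025, 0.0025, 0.045, 0.004, -0.002, 0.004], [-0.0025, 0.0025, 0.053, 0.004, -0.002, 0.004], [-0.0025, 0.0025, 0.053, 0.004, -0.002, 0.004]]

```text
clock: 10.42
tool_pos: [0.5778, 0.2846, 0.1282]
eef_rot: [-2.124, -1.653, 0.448]
force: [-0.3, -0.2, 0.6]
grip_width: 0.551
```

Emit:
drive_tool:
  series:
    - [[0, 0, 0, 0, 0, 0], [0, 0, 0, 0, 0, 0], [0, 0, 0, 0, 0, 0]]

```text
clock: 10.67
tool_pos: [0.5793, 0.2845, 0.1298]
eef_rot: [-2.126, -1.652, 0.444]
force: [-0.0, 0.7, -0.1]
grip_width: 0.55
```

```bash
python3 - <<'E'
from h import *
L=leaned(); 
go(L@TOP,"grasp")
E
```

```text
grasp t=10.67 [0.0004, -0.0008, 0.0004] [-0.0012, -0.0016, -0.0027] rows>=0.0 F [-0.   0.7 -0.1] g0.550
```

Emit:
drive_tool:
  series:
    - [[0, -0.0007, 0, 0, -0.002, -0.003], [0, -0.0007, 0, 0, -0.002, -0.003], [0, -0.0007, 0, 0, -0.002, -0.003], [0, -0.0007, 0, 0, -0.002, -0.003], [0, -0.0007, 0, 0, -0.002, -0.003]]
  claw: -1
  force: 90

```text
clock: 11.08
tool_pos: [0.5783, 0.2844, 0.1293]
eef_rot: [-2.124, -1.656, 0.446]
force: [1.6, -0.1, 1.7]
grip_width: 0.076
```

Emit:
drive_tool:
  series:
    - [[0, 0, 0, 0, 0, 0], [0, 0, 0, 0, 0, 0], [0, 0, 0, 0, 0, 0], [0, 0, 0, 0, 0, 0], [0, 0, 0, 0, 0, 0]]

```text
clock: 11.5
tool_pos: [0.5783, 0.2844, 0.1293]
eef_rot: [-2.124, -1.656, 0.446]
force: [3.7, -0.8, 3.7]
grip_width: 0.08
```

```bash
python3 - <<'E'
from h import *
L=leaned(); 
go(L@TOP,"grasp")
g=np.linalg.inv(L)@cur()[0]; np.save("grab2.npy",g); print(g.round(4).tolist())
c=eyes.capture("wrist");cv2.imwrite("pics/w7.png",c["pixels"][:,:,::-1])
E
```

```text
grasp t=11.50 [0.0007, -0.0001, -0.0005] [-0.0018, 0.001, -0.0001] rows>=0.0 F [ 3.7 -0.8  3.7] g0.080
[[-0.001, -0.0018, -1.0, 0.0525], [1.0, -0.0001, -0.001, -0.0007], [-0.0001, -1.0, 0.0018, -0.0001], [0.0, 0.0, 0.0, 1.0]]
```

View pics/w7.png

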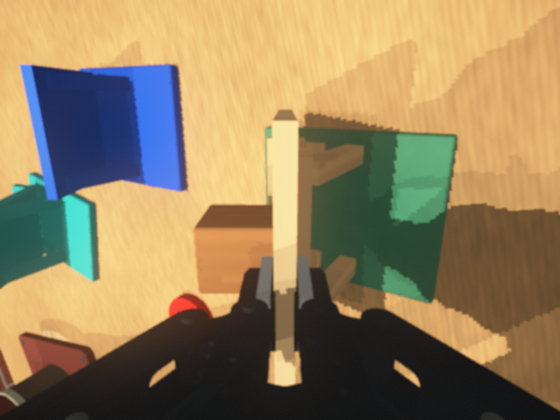

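Emit:
drive_tool:
  series:
    - [[0, -0.008, -0.008, 0, 0, 0], [0, -0.02, -0.03, 0, 0, 0], [0, -0.04, -0.06, 0, 0, 0], [0, -0.06, -0.09, 0, 0, 0], [0, -0.075, -0.12, 0, 0, 0]]

```text
clock: 11.97
tool_pos: [0.5718, 0.2864, 0.2727]
eef_rot: [-2.12, -1.657, 0.45]
force: [1.0, 0.0, -1.6]
grip_width: 0.079
```

```bash
cat >> h.py <<'E'
def hung(back=0,z=0,y=0): # back: gap from posts
    return STAND@P4(np.array([[0,0,-1.],[0,1,0],[1,0,0]]),[-.004-back,y,.150-.038+z])
E
python3 - <<'E'
from h import *
g=np.load("grab2.npy"); go(hung(.10,.10)@g,"prehang"); print((hung(.1,.1)@g).round(3)); print(ctrl.read_state()["joint_positions"].round(2))
c=eyes.capture("wrist");cv2.imwrite("pics/w8.png",c["pixels"][:,:,::-1])
E
```

```text
prehang t=11.97 [-0.5676, 0.031, -0.0076] [-0.5261, -0.011, -0.0425] rows>=13.6 F [ 1.   0.  -1.6] g0.079
[[ 0.199  0.98  -0.002  0.465]
 [ 0.98  -0.199 -0.001 -0.272]
 [-0.001 -0.002 -1.     0.264]
 [ 0.     0.     0.     1.   ]]
[-0.    0.71 -0.69  1.09  0.03  1.83 -0.88]
```

View pics/w8.png

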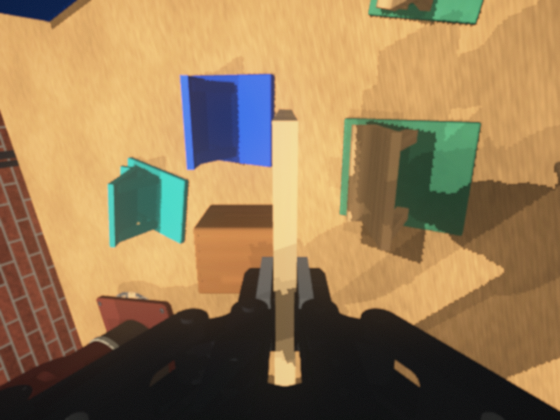

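Emit:
drive_tool:
  series:
    - [[-0.03, 0.002, -0.001, -0.03, 0, 0], [-0.065, 0.004, -0.001, -0.07, 0, 0], [-0.1, 0.006, -0.002, -0.11, 0, -0.01], [-0.14, 0.008, -0.002, -0.15, 0, -0.01], [-0.18, 0.01, -0.0025, -0.19, 0, -0.014]]

```text
clock: 12.43
tool_pos: [0.5378, 0.1077, 0.2674]
eef_rot: [-2.242, -1.777, 0.297]
force: [0.5, -1.0, -0.5]
grip_width: 0.079
```

```bash
python3 - <<'E'
from h import *
g=np.load("grab2.npy"); go(hung(.10,.10)@g,"prehang");  print(ctrl.read_state()["joint_positions"].round(2))
E
```

```text
prehang t=12.43 [-0.3863, 0.0154, -0.0039] [-0.3343, -0.01, -0.0301] rows>=9.3 F [ 0.5 -1.  -0.5] g0.079
[ 0.31  0.42 -0.69  1.44  0.07  1.65 -0.6 ]
```

Emit:
drive_tool:
  series:
    - [[-0.04, 0.002, 0, -0.04, 0, 0], [-0.08, 0.004, -0.001, -0.08, 0, -0.01], [-0.12, 0.006, -0.001, -0.12, 0, -0.01], [-0.16, 0.007, -0.002, -0.15, -0.005, -0.014], [-0.19, 0.008, -0.002, -0.17, -0.005, -0.015]]

```text
clock: 12.85
tool_pos: [0.5015, -0.0808, 0.2663]
eef_rot: [-2.346, -1.882, 0.154]
force: [1.0, 0.2, -0.7]
grip_width: 0.078
```

```bash
python3 - <<'E'
from h import *
g=np.load("grab2.npy"); go(hung(.10,.10)@g,"prehang");  print(ctrl.read_state()["joint_positions"].round(2))
E
```

```text
prehang t=12.85 [-0.1945, 0.0056, 0.0006] [-0.1638, -0.0041, -0.0182] rows>=4.7 F [ 1.   0.2 -0.7] g0.078
[ 0.62  0.21 -0.61  1.65  0.08  1.49 -0.22]
```

Emit:
drive_tool:
  series:
    - [[-0.04, 0.001, 0, -0.04, 0, 0], [-0.08, 0.002, 0, -0.08, 0, -0.01], [-0.12, 0.004, 0, -0.12, -0.002, -0.01], [-0.16, 0.005, 0, -0.15, -0.004, -0.014], [-0.194, 0.0055, 0, -0.164, -0.004, -0.018]]

```text
clock: 13.27
tool_pos: [0.4649, -0.2705, 0.2646]
eef_rot: [-2.431, -1.988, 0.001]
force: [0.5, -0.6, -1.1]
grip_width: 0.08
```

Emit:
drive_tool:
  series:
    - [[0, 0, 0, 0, 0, 0], [0, 0, 0, 0, 0, 0], [0, 0, 0, 0, 0, 0], [0, 0, 0, 0, 0, 0]]

```text
clock: 13.6
tool_pos: [0.4674, -0.2666, 0.2645]
eef_rot: [-2.426, -1.991, 0.0]
force: [0.8, -0.8, -1.3]
grip_width: 0.078
```

```bash
python3 - <<'E'
from h import *
g=np.load("grab2.npy"); go(hung(.10,.10)@g,"prehang");  print(ctrl.read_state()["joint_positions"].round(2))
go(hung(.06,.003)@g,"pre2")
for n in("top","scene"):
  c=eyes.capture(n);Tp=cur()[0]@np.linalg.inv(g)
  overlay(n,c,Tp,f"pics/p_{n}.png",*((370,110,120,110,6) if n=="top" else (80,170,150,140,5)))
E
```

```text
prehang t=13.60 [-0.0057, -0.0017, 0.0001] [-0.0009, -0.0028, 0.0037] rows>=0.1 F [ 0.8 -0.8 -1.3] g0.078
[ 0.87  0.14 -0.48  1.7   0.06  1.32  0.19]
pre2 t=13.60 [-0.006, 0.0386, 0.0969] [-0.0009, -0.0028, 0.0037] rows>=2.5 F [ 0.8 -0.8 -1.3] g0.078
```

View pics/p_top.png

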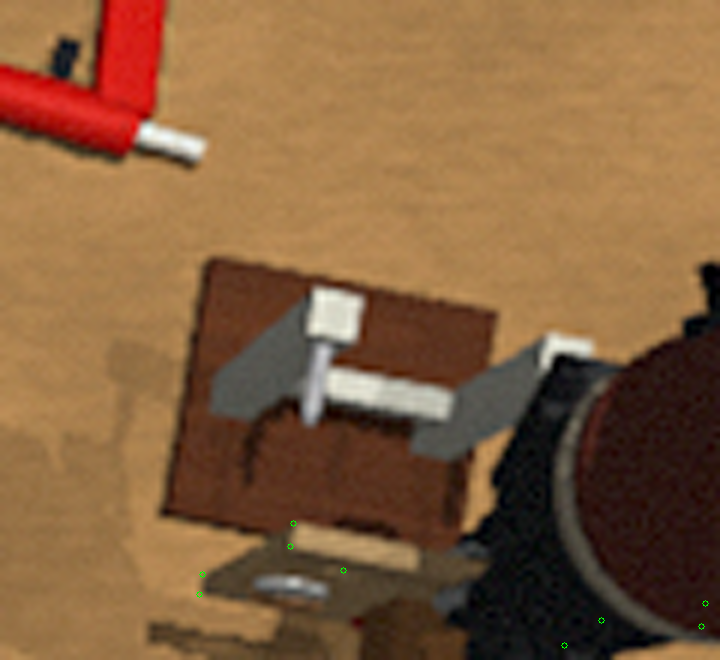

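View pics/p_scene.png

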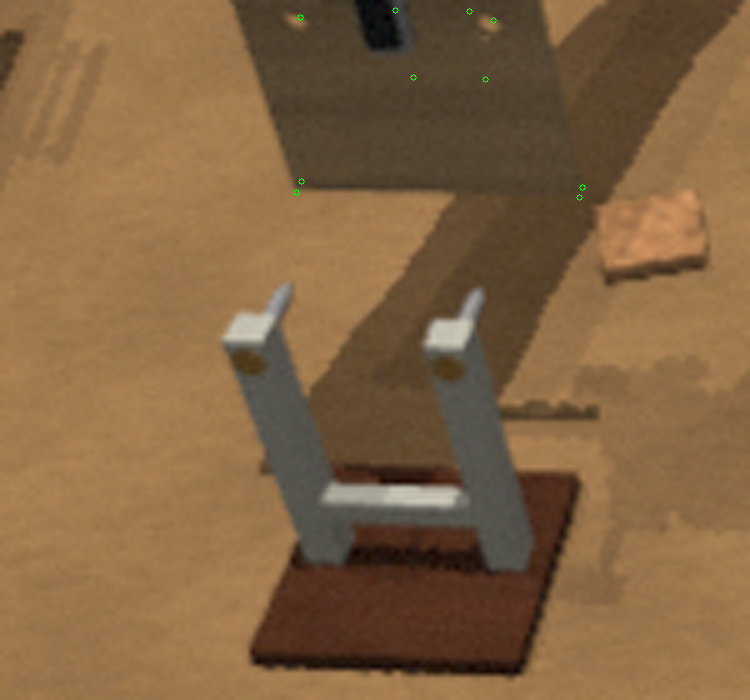

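Emit:
drive_tool:
  series:
    - [[-0.006, 0.01, 0.025, 0, -0.003, 0.004], [-0.006, 0.02, 0.05, 0, -0.003, 0.004], [-0.006, 0.03, 0.075, 0, -0.003, 0.004], [-0.006, 0.0385, 0.097, 0, -0.003, 0.004], [-0.006, 0.0385, 0.097, 0, -0.003, 0.004]]

```text
clock: 14.12
tool_pos: [0.5027, -0.2798, 0.163]
eef_rot: [-2.427, -1.984, 0.007]
force: [-0.8, 0.3, -0.1]
grip_width: 0.079
```

Emit:
drive_tool:
  series:
    - [[0, 0, 0, 0, 0, 0], [0, 0, 0, 0, 0, 0], [0, 0, 0, 0, 0, 0], [0, 0, 0, 0, 0, 0]]

```text
clock: 14.45
tool_pos: [0.5037, -0.2822, 0.1693]
eef_rot: [2.434, 1.984, -0.004]
force: [-0.1, 0.6, -2.0]
grip_width: 0.078
```

```bash
python3 - <<'E'
from h import *
g=np.load("grab2.npy"); go(hung(.06,.003)@g,"pre2");  print(ctrl.read_state()["joint_positions"].round(2))
Tp=cur()[0]@np.linalg.inv(g)
for n in("top","scene","wrist"):
  c=eyes.capture(n); cv2.imwrite(f"pics/{n}9.png",c["pixels"][:,:,::-1])
  if n=="scene":
    im=c["pixels"][:,:,::-1]; x0,y0,w,h,s=100,200,100,75,8
    im=cv2.resize(im[y0:y0+h,x0:x0+w],None,fx=s,fy=s,interpolation=cv2.INTER_CUBIC)
    def dot(P,col):
        u,v=proj(c,P[:3])[0]; cv2.circle(im,(int((u-x0+.5)*s),int((v-y0+.5)*s)),2,col,-1)
    for y in(.045,-.045):
        dot(Tp@[.038,y,-.004,1],(0,255,0))
        dot(STAND@[-.033,y,.15,1],(0,0,255)); dot(STAND@[0,y,.15,1],(0,0,255))
        for yy in(.07,-.07): dot(Tp@[-.06,yy,-.004,1],(0,255,0)); dot(Tp@[.06,yy,-.004,1],(0,255,0))
    cv2.imwrite("pics/s9.png",im)
E
```

```text
pre2 t=14.45 [0.0024, -0.0004, 0.0018] [0.0019, 0.0021, -0.0029] rows>=0.1 F [-0.1  0.6 -2. ] g0.078
[ 0.83  0.29 -0.47  1.74  0.14  1.15  0.12]
```

View pics/s9.png

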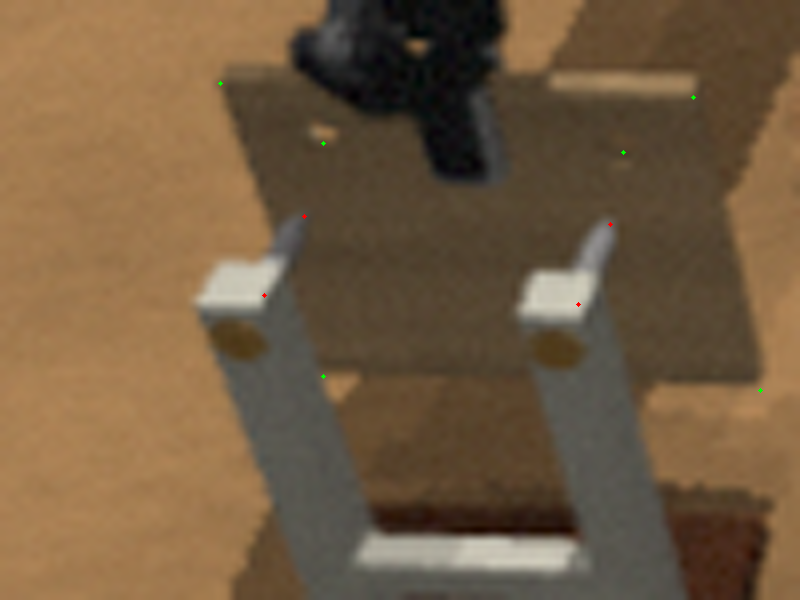

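View pics/wrist9.png

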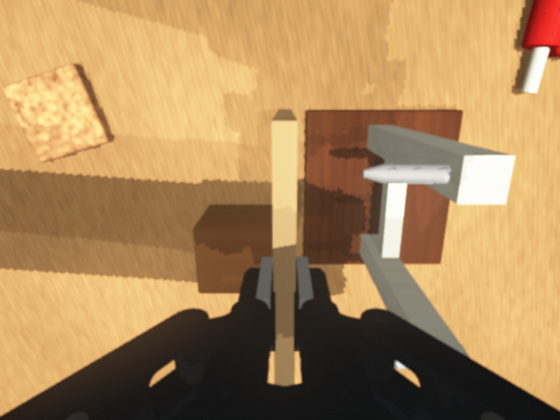

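```bash
cat >> h.py <<'E'
def rel(n,Tp,out,x0,y0,w,h,s):
    c=eyes.capture(n); im=c["pixels"][:,:,::-1]
    im=cv2.resize(im[y0:y0+h,x0:x0+w],None,fx=s,fy=s,interpolation=cv2.INTER_CUBIC)
    def dot(P,col):
        u,v=proj(c,P[:3])[0]; cv2.circle(im,(int((u-x0+.5)*s),int((v-y0+.5)*s)),2,col,-1)
    for y in(.045,-.045):
        dot(Tp@[.038,y,-.004,1],(0,255,0))
        dot(STAND@[-.033,y,.15,1],(0,0,255)); dot(STAND@[0,y,.15,1],(0,0,255))
        for a in(-.009,.009):
            for b in (0,.018): dot(STAND@[b,y+a,.162,1],(255,0,255))
    for yy in(.07,-.07):
        for zz in(-.004,.004): dot(Tp@[-.06,yy,zz,1],(0,255,0)); dot(Tp@[.06,yy,zz,1],(0,255,0))
    for b in(-.048,.072):
        for a in(.065,-.065): dot(STAND@[b,a,.012,1],(0,0,255))
    cv2.imwrite(out,im)
E
python3 - <<'E'
from h import *
g=np.load("grab2.npy"); Tp=cur()[0]@np.linalg.inv(g)
rel("wrist",Tp,"pics/rw.png",180,90,350,200,2); rel("top",Tp,"pics/rt.png",380,130,110,90,7)
E
```

```text
(no output)
```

View pics/rw.png

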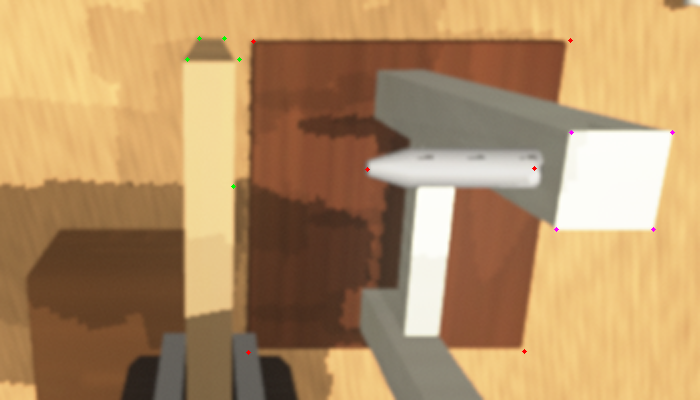

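View pics/rt.png

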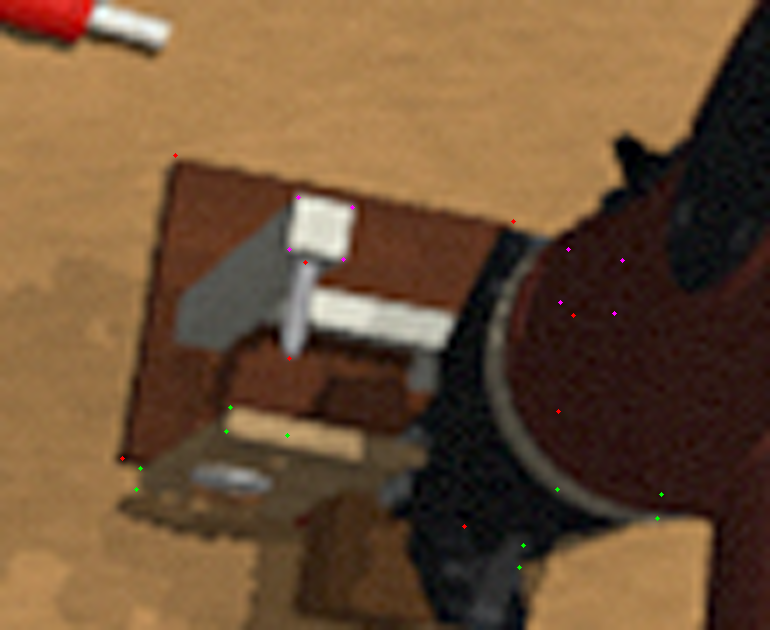

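```bash
python3 - <<'E'
from h import *
g=np.load("grab2.npy"); go(hung(.042,.0)@g,"a");go(hung(.022,.0)@g,"b")
E
```

```text
a t=14.70 [0.0024, 0.018, 0.0036] [0.0003, 0.0014, -0.0031] rows>=0.4 F [ 0.4  0.5 -2.1] g0.079
b t=14.70 [0.0025, 0.038, 0.0035] [0.0003, 0.0014, -0.0031] rows>=0.9 F [ 0.4  0.5 -2.1] g0.079
```

Emit:
drive_tool:
  series:
    - [[0.002, 0.005, 0.003, 0, 0.001, -0.003], [0.0025, 0.01, 0.004, 0, 0.001, -0.003], [0.0025, 0.016, 0.0045, 0, 0.001, -0.003], [0.0025, 0.018, 0.0045, 0, 0.001, -0.003], [0.0025, 0.018, 0.0045, 0, 0.001, -0.003]]

```text
clock: 15.12
tool_pos: [0.5222, -0.2831, 0.1628]
eef_rot: [-2.431, -1.988, 0.003]
force: [-0.8, -0.1, -0.6]
grip_width: 0.076
```

Emit:
drive_tool:
  series:
    - [[0, 0, 0, 0, 0, 0], [0, 0, 0, 0, 0, 0]]

```text
clock: 15.28
tool_pos: [0.5214, -0.2832, 0.1629]
eef_rot: [-2.431, -1.988, 0.003]
force: [0.8, -0.1, -1.0]
grip_width: 0.081
```

```bash
python3 - <<'E'
from h import *
g=np.load("grab2.npy"); go(hung(.042,.0)@g,"a");go(hung(.022,.0)@g,"b")
Tp=cur()[0]@np.linalg.inv(g)
rel("wrist",Tp,"pics/rw2.png",180,90,350,200,2); rel("scene",Tp,"pics/rs2.png",100,200,100,75,8)
E
```

```text
a t=15.28 [-0.0002, 0.0002, -0.0015] [-0.0005, -0.0001, 0.0001] rows>=0.0 F [ 0.8 -0.1 -1. ] g0.081
b t=15.28 [-0.0002, 0.0202, -0.0016] [-0.0005, -0.0001, 0.0001] rows>=0.5 F [ 0.8 -0.1 -1. ] g0.081
```

View pics/rw2.png

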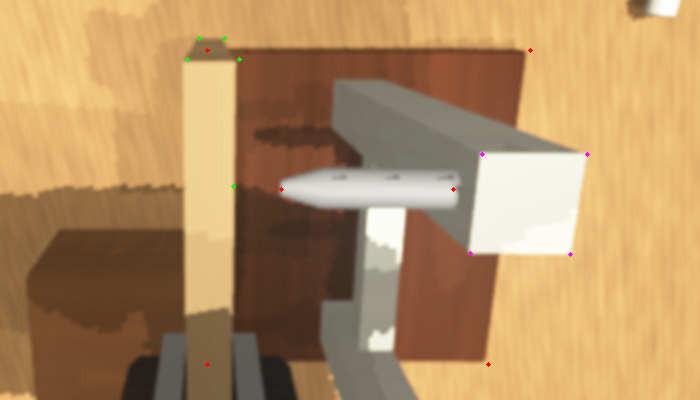

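View pics/rs2.png

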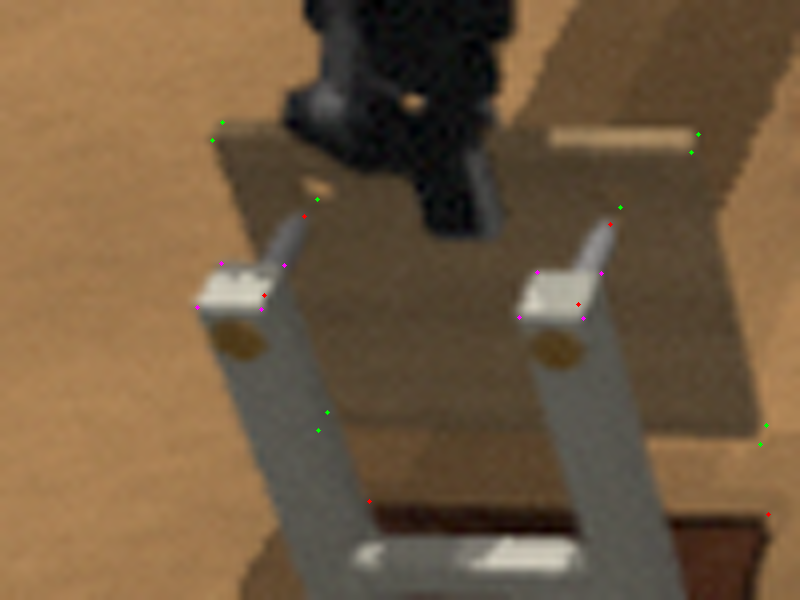

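Emit:
drive_tool:
  series:
    - [[0, 0.004, -0.001, 0, 0, 0], [0, 0.008, -0.001, 0, 0, 0], [0, 0.012, -0.001, 0, 0, 0], [0, 0.016, -0.001, 0, 0, 0], [0, 0.02, -0.001, 0, 0, 0]]

```text
clock: 15.8
tool_pos: [0.5416, -0.2872, 0.164]
eef_rot: [-2.431, -1.988, 0.003]
force: [0.2, -0.9, -0.9]
grip_width: 0.077
```

Emit:
drive_tool:
  series:
    - [[0, 0, 0, 0, 0, 0], [0, 0, 0, 0, 0, 0]]

```text
clock: 15.97
tool_pos: [0.5413, -0.287, 0.1638]
eef_rot: [-2.431, -1.988, 0.003]
force: [0.1, -0.1, -1.5]
grip_width: 0.08
```

```bash
python3 - <<'E'
from h import *
g=np.load("grab2.npy"); go(hung(.022,.0)@g,"b"); go(hung(0,0)@g,"home"); print(ctrl.read_state()["wrist_torque"])
Tp=cur()[0]@np.linalg.inv(g)
rel("wrist",Tp,"pics/rw3.png",180,90,350,200,2); rel("scene",Tp,"pics/rs3.png",100,200,100,75,8)
E
```

```text
b t=15.97 [-0.0004, -0.0001, -0.0006] [-0.0004, -0.0003, 0.0004] rows>=0.0 F [ 0.1 -0.1 -1.5] g0.080
home t=15.97 [-0.0004, 0.0219, -0.0007] [-0.0004, -0.0003, 0.0004] rows>=0.5 F [ 0.1 -0.1 -1.5] g0.080
[ 0.03247964 -0.00589806  0.00464011]
```

View pics/rw3.png

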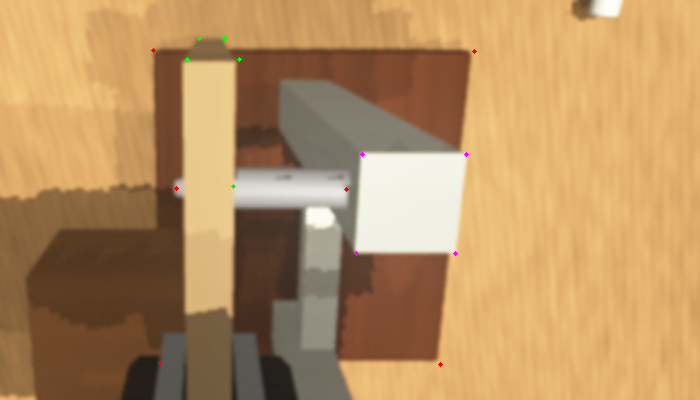

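View pics/rs3.png

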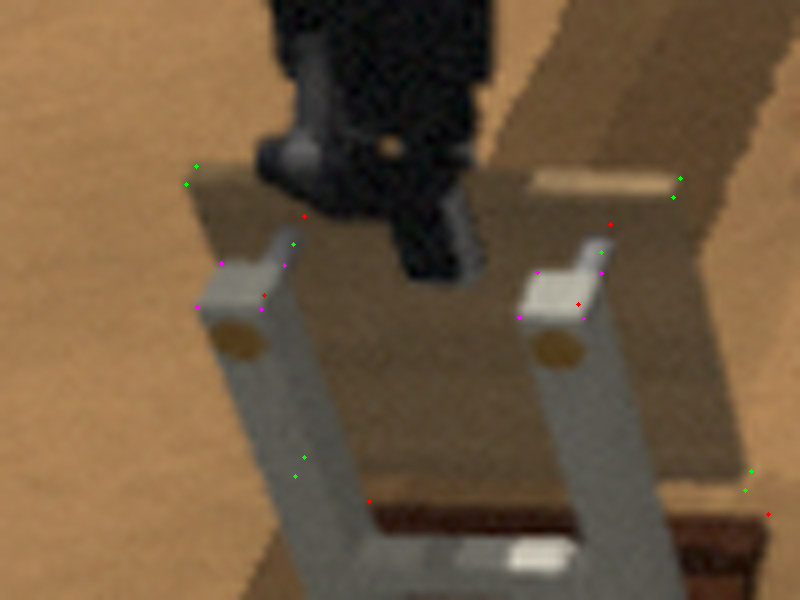

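Emit:
drive_tool:
  series:
    - [[0, 0.005, 0, 0, 0, 0], [0, 0.01, 0, 0, 0, 0], [0, 0.015, 0, 0, 0, 0], [0, 0.019, 0, 0, 0, 0], [0, 0.02, 0, 0, 0, 0]]

```text
clock: 16.48
tool_pos: [0.5615, -0.291, 0.1639]
eef_rot: [-2.431, -1.988, 0.003]
force: [0.1, 0.8, -1.4]
grip_width: 0.084
```

Emit:
drive_tool:
  series:
    - [[0, 0.001, 0, 0, 0, 0], [0, 0.002, 0, 0, 0, 0], [0, 0.002, 0, 0, 0, 0]]

```text
clock: 16.73
tool_pos: [0.5627, -0.2915, 0.1639]
eef_rot: [-2.431, -1.988, 0.003]
force: [0.5, 0.6, -1.2]
grip_width: 0.079
```

```bash
python3 - <<'E'
from h import *
g=np.load("grab2.npy");  go(hung(0,0)@g,"home"); print(ctrl.read_state()["wrist_torque"])
E
```

```text
home t=16.73 [-0.0003, 0.0, -0.0005] [-0.0003, -0.0, 0.0002] rows>=0.0 F [ 0.5  0.6 -1.2] g0.079
[ 0.09250055 -0.06381271 -0.0608568 ]
```

Emit:
drive_tool:
  series:
    - [[0, 0.001, 0, 0, 0, 0], [0, 0.0015, 0, 0, 0, 0], [0, 0.0015, 0, 0, 0, 0]]

```text
clock: 16.98
tool_pos: [0.5632, -0.2916, 0.1639]
eef_rot: [-2.43, -1.987, 0.005]
force: [-5.2, 1.7, 1.8]
grip_width: 0.078
```

Emit:
drive_tool:
  series:
    - [[0, 0, 0.001, 0, 0, 0], [0, 0, 0.0015, 0, 0, 0], [0, 0, 0.0015, 0, 0, 0]]

```text
clock: 17.23
tool_pos: [0.5632, -0.2918, 0.1624]
eef_rot: [-2.431, -1.987, 0.005]
force: [-5.8, 1.1, 2.6]
grip_width: 0.076
```

```bash
python3 - <<'E'
from h import *
g=np.load("grab2.npy");  go(hung(0,-.002)@g,"home"); print(ctrl.read_state()["wrist_torque"])
Tp=cur()[0]@np.linalg.inv(g)
rel("wrist",Tp,"pics/rw4.png",180,90,350,200,2); rel("scene",Tp,"pics/rs4.png",100,200,100,75,8)
E
```

```text
home t=17.23 [-0.0, -0.0005, -0.0001] [-0.002, 0.0002, -0.0002] rows>=0.0 F [-5.8  1.1  2.6] g0.076
[2.42442057e-01 1.01119006e+00 7.95565769e-04]
```

View pics/rw4.png

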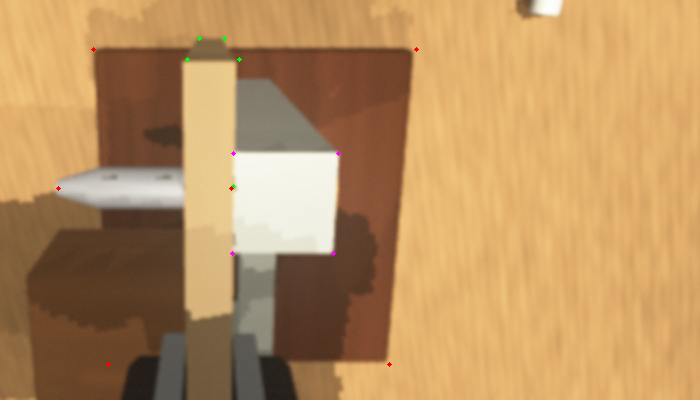

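View pics/rs4.png

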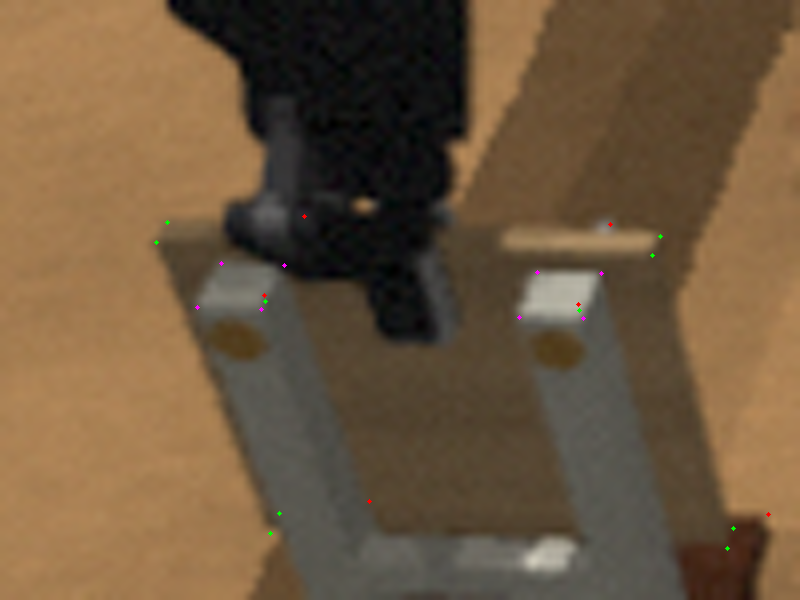

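Emit:
drive_tool:
  series:
    - [[0, 0, 0, 0, 0, 0], [0, 0, 0, 0, 0, 0], [0, 0, 0, 0, 0, 0], [0, 0, 0, 0, 0, 0], [0, 0, 0, 0, 0, 0]]
  claw: -0.1

```text
clock: 17.75
tool_pos: [0.5643, -0.2918, 0.1626]
eef_rot: [-2.432, -1.988, 0.003]
force: [0.4, 0.9, 0.9]
grip_width: 0.448
```

```bash
python3 - <<'E'
from h import *
g=np.load("grab2.npy");  go(hung(0,-.002)@g,"home")
Tp=hung(0,-.002)
rel("wrist",Tp,"pics/rw5.png",130,50,400,300,2); rel("scene",Tp,"pics/rs5.png",100,200,100,75,8)
E
```

```text
home t=17.75 [-0.0003, -0.0016, 0.0002] [0.0003, 0.0001, 0.0003] rows>=0.0 F [0.4 0.9 0.9] g0.448
```

View pics/rw5.png

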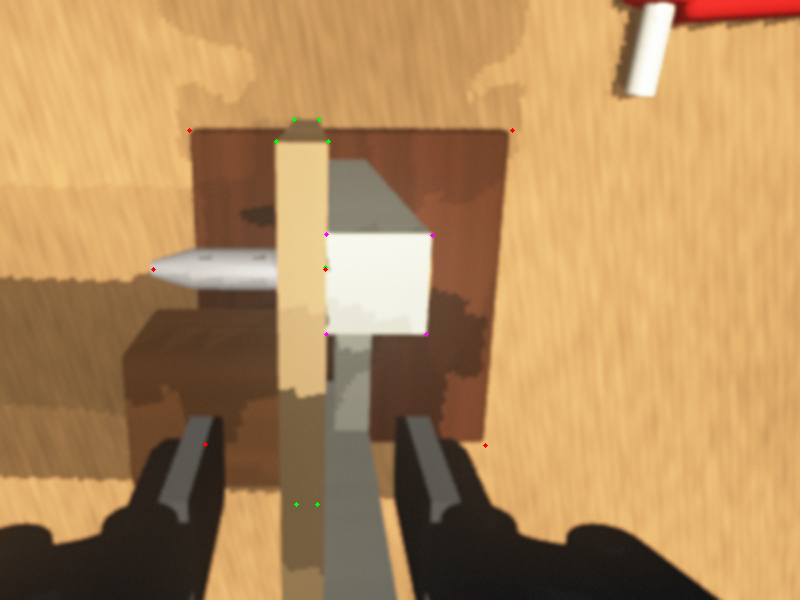

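The left peg is through its hole and the panel is flush against the post (327,285). Both fingers are clear. Retreating upwards.

Emit:
drive_tool:
  series:
    - [[0, 0, -0.015, 0, 0, 0], [0, 0, -0.04, 0, 0, 0], [0, 0, -0.075, 0, 0, 0], [0, 0, -0.11, 0, 0, 0], [0, 0, -0.14, 0, 0, 0]]

```text
clock: 18.27
tool_pos: [0.5645, -0.2916, 0.3049]
eef_rot: [2.432, 1.989, -0.002]
force: [1.2, -0.2, 0.7]
grip_width: 0.449
```

Emit:
drive_tool:
  series:
    - [[-0.02, -0.04, -0.02, 0, 0, 0], [-0.02, -0.08, -0.04, 0, 0, 0], [-0.02, -0.12, -0.04, 0, 0, 0], [-0.02, -0.12, -0.04, 0, 0, 0], [-0.02, -0.12, -0.04, 0, 0, 0]]

```text
clock: 18.68
tool_pos: [0.4409, -0.2879, 0.3442]
eef_rot: [2.433, 1.984, -0.005]
force: [0.1, -1.0, 0.2]
grip_width: 0.452
```

```bash
python3 - <<'E'
from h import *
Tp=hung(0,-.002)
rel("wrist",Tp,"pics/rw6.png",150,0,400,300,2); rel("scene",Tp,"pics/rs6.png",90,195,110,85,7);rel("top",Tp,"pics/rt6.png",380,120,110,100,6)
c=eyes.capture("top"); cv2.imwrite("pics/topF.png",c["pixels"][:,:,::-1])
print(ctrl.read_state()["force"])
E
```

```text
[ 0.18811432  0.22862765 -0.03933678]
```

View pics/rw6.png

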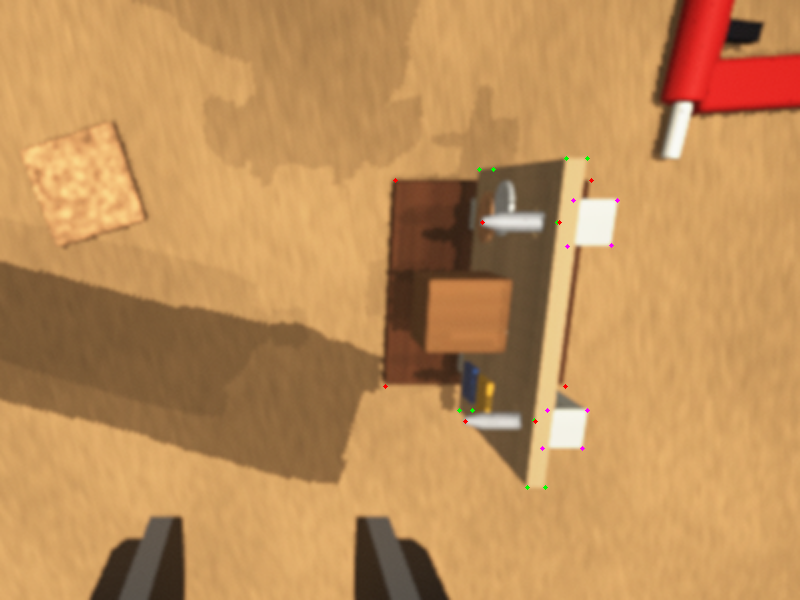

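View pics/rs6.png

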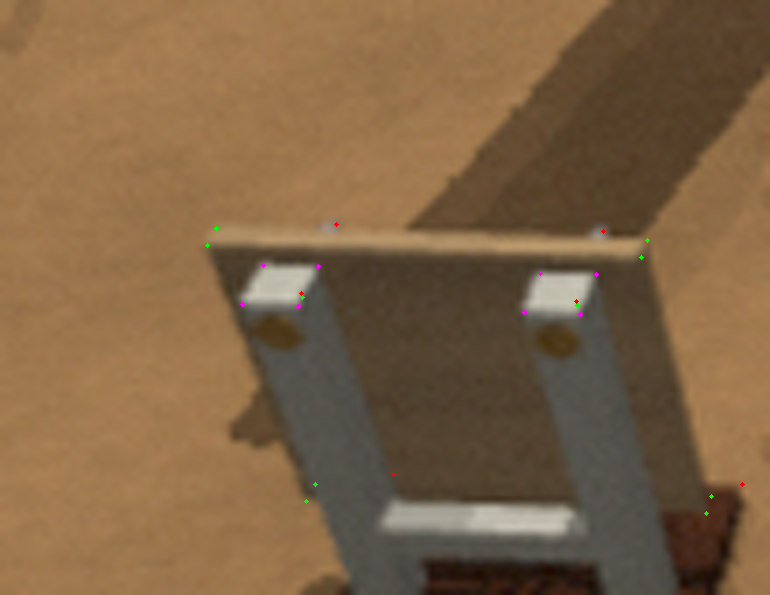

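View pics/rt6.png

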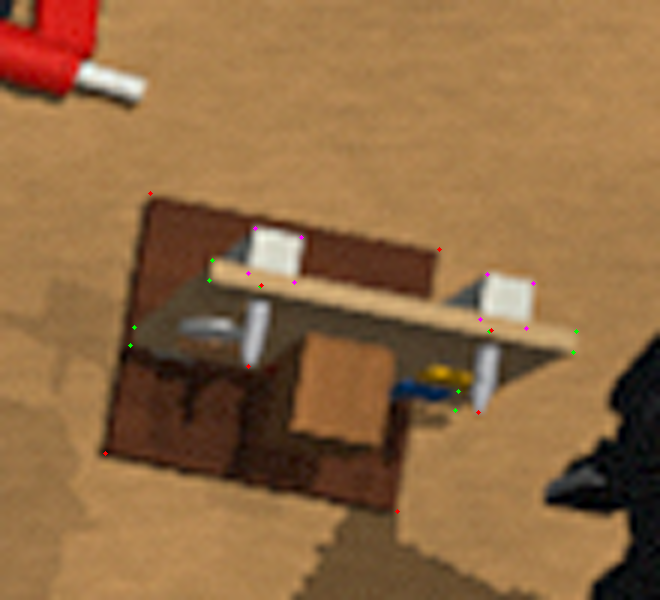

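View pics/topF.png

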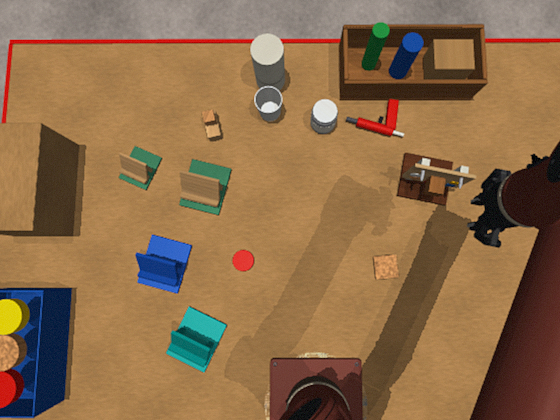

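```bash
python3 - <<'E'
from cell import ctrl
s=ctrl.read_state(); print(s["clock"],abs(s["joint_velocities"]).max()); print(ctrl.finish_job())
E
```

```text
18.8833 0.010132640105655096
the job is handed in; nothing more can be done
None
```

The craft panel is hanging on both pegs of the stand, and I handed the job in at about 18.9 s of the 72 s allowed. I took it by its block, leaned it in the larger green rest, let go, pinched its top edge afresh and hung it.

**Leaning step:** after I let go, the panel's outline in all three camera views matched a well-leaned pose to about 1–2 mm. I only pinched it again after this check.

**Final checks:**
- **Pegs:** both pegs stick out through their holes, and the panel is flush against both posts with the decorated face towards the robot.
- **Contact:** before I let go, pushing it home met about 5–6 N of resistance from the posts. With the gripper withdrawn, the force on the tool was near zero.
- **Bystanders:** the tin, cup, lid, tile, glue gun and offcuts look unmoved in the top view. I compared them by eye and did not measure them.

**One disagreement:** while the panel was held, the scene camera showed its lower edge about 1 pixel (about 3 mm) higher than I predicted. The wrist camera matched the prediction and the panel slid onto the pegs without resistance, so I put this down to calibration error.

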